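# Empty the latched case into the flap-top bin

## Robot

A 7-joint arm with a two-finger parallel gripper is mounted at the origin on the work surface. World frame = base frame: x ahead of the robot, y to its left, z up, the work surface at z = 0. Lengths are in m, angles in rad, forces in N, time in s.
With the tool pointing down it reaches from about 0.35 to 0.9 m from the base axis. Payload 19.9 kg.
Tool frame: the origin (TCP) lies between the finger pads; the fingertips stand 8 mm ahead of it and the grasp point (between the pads) lies 11 mm behind it; z points along the fingers, y is the direction in which the jaws open and shut (so a half turn about z gives the same grasp; the last joint's range is limited). The gripper opens to 85 mm and grips with 20 to 120 N. Pads are 22 mm wide; open, the fingers measure 114 mm over their backs; the gripper's body (76 mm by 85 mm) begins 54 mm behind the grasp point. The pads swing forward as they close: fully open they stand 13 mm farther back than shut.
Start: joints at [-1.387, 0.417, -0.01, 1.614, 0.005, 1.111, -0.053], TCP at [0.139, 0.609, 0.239] pointing down, gripper open.
Joint ranges: [-2.81, 2.81], [-0.39, 2.02], [-1.27, 1.25], [0.06, 2.57], [-1.19, 4.33], [0.19, 2], [-2.82, 2.82]. Speed limits (rad/s): [1.89, 1.89, 2.39, 2.39, 3.01, 3.01, 3.01].

## Interface

Orientations are given as a 3x3 rotation matrix whose columns are the frame's x, y, z axes.
In Python, from rig import bot, optics, nets gives the robot as it stands.
- The arm moves only by the tool step_arm, never from a script. Its argument "plan" is a list of rows, each an object with "translation": the shift along the tool's x, y, z in cm, a list of three; "twist": the turn about the tool's z in degrees. A call has 1 to 5 rows; each row shifts and turns the commanded pose from where the row before left it, along the tool's axes as they then stand; what a row does not reach is not made up. A row lasts 1/8 s, in which the tool goes at most 62.5 mm and 10.7 degrees, less where a joint would pass 70% of its speed; a pose out of reach is approached as far as the arm can. A call is refused whole if a number of a shift passes 6.25 or a number of a turn 10.7, either way. A call with a gripper value outside its range is refused whole. "gripper" is the finger opening in cm, from 0 to 8.54, set as the call begins (left out, the last holds). The fingers move at their own pace and stop on an object; "force" is the grip in N (left out, the last holds). Time passes only in rows, so rows that do not move let the fingers close. It gives the time, the measured TCP pose, the force and the opening at its end, in the units of the state.
- bot.read_state(): the state, without advancing time (a new reading comes with each control period).
- optics.grab_frame(name): name is "scene" or "top" or "wrist"; returns the picture (480x640x3 uint8, red, green, blue); there is no depth.
- optics.camera_info(name): a dict with "fovy" (degrees; the focal length in pixels is half the picture's height over the tangent of half this angle, whatever the lens; pixels are square), "cx", "cy" (the principal point, pixels), "xyz" and "rotation" of the camera in the world. Camera axes: x right, y down, z forward; pixel columns grow to the right and rows downward; lengths in m; the calibration is good to about 2 mm. The wrist camera is an equidistant fisheye: a pixel r from the principal point sees the ray r / f radians off the axis. A picture is of the moment at which its call begins: read the wrist's pose just before it. camera_info takes no time and is no camera call; for the wrist camera it gives the pose at the moment of the call.
- bot.job_done(): hands the job in, once; it reports no verdict.
Trained networks look in the newest picture that a camera, given by its name, has taken for a name from the list of things; names that differ only in an ending like _2 or _b are one class to them, and where a whole thing is asked for, a point or a joint stands for the part that bears it (a point fixed in the world has none). Each returns a list of dicts, best first, with "p" (0 to 1); they miss things now and then, are a little off and sometimes report something else, mostly with a low value. They report only what shows in the picture. A call takes as long as a camera call.
- nets.boxes_of(query, camera): "rect" ([left, top, right, bottom] in pixels, round what is visible of it).
- nets.spot_point(query, camera): "position" ([row, column] in pixels: a listed point, or the origin of a listed thing).
The state is a dict: "t": time; "joints": joint angles; "qd": joint speeds; "tau": joint torques, N m; "eef_pos": TCP position; "tool_rot": TCP orientation; "force": force on the tool from outside, world axes, zero at the start; "moment": the same for the moment, N m; "width": finger opening in m.
Only numpy, scipy, OpenCV 4.12 (cv2) and the standard library are available. Lean on these libraries where they do the work, as an engineer would, in place of code of your own. Each camera call takes 0.05 s, during which the arm holds its last target.

## Task

Press the release button on the front of the flat case so that its sprung lid pops up, and take hold of or touch the lid with the fingers until it is still. Move every clamp block from the case into the tall bin by pushing it down through the sprung flap in the bin's top, so that the flap shuts behind it. Then gently swing the empty case's lid down and press it shut until it latches, without slamming it and without disturbing the jar, the wrench or the carton.

Things in the scene. Friction and masses are not known exactly. Their poses are not given: they have to be found in the camera images.
- case: fixed flat blue case, 170 (x) x 336 (y) x 50 mm high, walls and floor 5 mm, open on top under its lid; origin at the centre of its underside; its front, with the button, faces its own -x
- lid (a joint): angle of the case's lid in rad: 0 shut and latched (up to 0.02), grows as it opens, stop 1.9. Unlatched, a light spring (0.16 N m/rad) swings it up; it wobbles and rests near 1.73, a little past upright. To shut it, push its outside face over and down (1 to 2 N at the edge), then press near its front edge with 4 to 12 N until it snaps past the latch hook
- lid_hinge (a point): middle of the lid's hinge line, on the far (+x) top rim of the case, 50 mm above the table; the hinge runs along the case's y
- lid_edge (a point): middle of the lid's free (front) edge, half-way through its thickness; it moves with the lid. Lid: flat plate 175 mm from hinge to this edge, 336 mm wide, 8 mm thick, blue frame with a clear window; shut, it lies on the case rim with its outside face at 58 mm height. It can be pinched by this edge
- button_top (a point): centre of the upper face of the black release button, a pad 34 (x) x 36 (y) mm in front of the case, about 34 mm above the table, 51 mm in front of the shut lid's edge. It is one end of a rocker whose 30 mm wide black hook grips the middle of the lid's front edge (hook top 83 mm above the table)
- latch (a joint): angle of the rocker in rad: 0 at rest, grows as the button is pressed, 0.3 fully down (button about 13 mm lower); the lid is free above about 0.2. About 2.5 N on the button presses it home; it springs back
- bin: fixed tall blue bin, 210 (x) x 120 (y) x 190 mm high, walls, roof and floor 5 mm, far (+x) wall and near end of the roof clear; origin at the centre of its underside
- bin_mouth (a point): centre of the opening in the bin's top, 190 mm above the table, 15 mm to the +x side of the bin's origin; the opening is 90 mm along the bin's x and 110 mm along its y, closed by the flap
- flap (a joint): angle of the bin's aluminium flap (88 x 106 x 4 mm, 2 mm below the bin's top) in rad: 0 shut, grows as it swings down into the bin, stop 1.4. Hinged along the bin's y at the +x side of the opening, 45 mm from bin_mouth; a spring shuts it (0.05 N m at 0, 0.085 at 1.4), so a block just laid on it may not go through. A block pushed 35 to 40 mm down, its long side along the bin's x, opens it about 1 rad and slides off when let go
- block0: loose dark grey pipe-clamp block, 58 x 24 x 24 mm (its own x, y, z), metal, about 120 g, two dark holes across it; origin at the centre of its 58 x 24 underside. Starts lying on the floor of the closed case (which is 5 mm thick), its long x axis roughly along the case's x. May be absent
- block1: loose dark grey pipe-clamp block, 58 x 24 x 24 mm (its own x, y, z), metal, about 120 g, two dark holes across it; origin at the centre of its 58 x 24 underside. Starts lying on the floor of the closed case (which is 5 mm thick), its long x axis roughly along the case's x. May be absent
- block2: loose dark grey pipe-clamp block, 58 x 24 x 24 mm (its own x, y, z), metal, about 120 g, two dark holes across it; origin at the centre of its 58 x 24 underside. Starts lying on the floor of the closed case (which is 5 mm thick), its long x axis roughly along the case's x. May be absent
- block3: loose dark grey pipe-clamp block, 58 x 24 x 24 mm (its own x, y, z), metal, about 120 g, two dark holes across it; origin at the centre of its 58 x 24 underside. Starts lying on the floor of the closed case (which is 5 mm thick), its long x axis roughly along the case's x. May be absent
- block4: loose dark grey pipe-clamp block, 58 x 24 x 24 mm (its own x, y, z), metal, about 120 g, two dark holes across it; origin at the centre of its 58 x 24 underside. Starts lying on the floor of the closed case (which is 5 mm thick), its long x axis roughly along the case's x. May be absent
- jar: bystander: closed glass jar, 60 mm across, 75 mm high, beyond the case and bin; origin under its centre
- wrench: bystander: steel wrench lying flat beyond the case and bin; origin under its centre
- carton: bystander: cardboard carton 70 x 90 x 50 mm, beyond the case and bin; origin under its centre

How it is judged:
On the way, in this order (a step that is already met when the one before it is completed fails the run):
1. the lid has popped up after the button was pressed (value of joint lid above 0.8 rad).
2. the open lid is steadied by the fingers: touched, and still (value of joint lid above 0.8 rad and contact force between the fingers and lid above 0.2 N and velocity of joint lid between -0.25 and 0.25 rad/s), for 0.3 s.
3. every block is inside the bin and the flap has shut (x of block0 in the frame of bin between -0.102 and 0.102 m and y of block0 in the frame of bin between -0.057 and 0.057 m and z of each of block0, block1, block2, block3, block4 in the frame of bin below 0.16 m and linear speed of each of block0, block1, block2, block3, block4 below 0.05 m/s and x of block1 in the frame of bin between -0.102 and 0.102 m and y of block1 in the frame of bin between -0.057 and 0.057 m and x of block2 in the frame of bin between -0.102 and 0.102 m and y of block2 in the frame of bin between -0.057 and 0.057 m and x of block3 in the frame of bin between -0.102 and 0.102 m and y of block3 in the frame of bin between -0.057 and 0.057 m and x of block4 in the frame of bin between -0.102 and 0.102 m and y of block4 in the frame of bin between -0.057 and 0.057 m and value of joint flap below 0.1 rad), for 0.2 s.
4. the lid is shut and latched (value of joint lid below 0.035 rad and value of joint latch below 0.08 rad), for 0.3 s.
At the end, for the whole second after the job is handed in: Every block present lies at rest inside the bin, under the shut flap (below 0.1 rad); the case's lid is shut and latched (below 0.035 rad) with the button released (latch below 0.08 rad) (all of step 3 and all of step 4); the robot touches nothing.
It fails at once if the jar is disturbed (moved over 30 mm or tipped over) (distance of jar from where it was at the start of the episode above 0.03 m or angle between jar's own z axis and vertical above 0.5 rad).
It fails at once if the wrench is disturbed (moved over 30 mm or tipped over) (distance of wrench from where it was at the start of the episode above 0.03 m or angle between wrench's own z axis and vertical above 0.5 rad).
It fails at once if the carton is disturbed (moved over 30 mm or tipped over) (distance of carton from where it was at the start of the episode above 0.03 m or angle between carton's own z axis and vertical above 0.5 rad).
It fails at once if the lid is slammed shut (closing faster than 4 rad/s below 0.6 rad) (value of joint lid below 0.6 rad and velocity of joint lid below -4 rad/s).
Of block0, block1, block2, block3, block4 only 3 to 5 are there at a start; the rules pass over those that are not, and their reading is None.
At some moment in a run one of block0, block1, block2, block3, block4 may be knocked a few centimetres aside while the robot is not near it.
Once in a run the grip may slacken for a moment while it holds something.
It also fails if it takes over 210 s, if anything falls off the work surface, if the arm or the gripper's body presses on something with over 40 N, if the wrist force passes 120 N, or if a joint passes its speed limit or range.

## Working session

There is one attempt and no reset: what is moved stays moved. The work goes in short steps, Python scripts to look and compute and a tool call to move; the robot and the scene stay as the last step left them, time stands still between calls to the robot, and variables do not carry over. Pictures are saved under pics/ and viewed, and the job is handed in when it is done.

Besides the shell and the picture viewer there is one more tool, called by a JSON object that holds its "fn" and its "kwargs". step_arm: Moves the arm, as the interface text tells. Its arguments: {"type":"object","properties":{"plan":{"type":"array","items":{"type":"object","properties":{"translation":{"type":"array","items":{"type":"number"}},"twist":{"type":"number"}}}},"gripper":{"type":"number"},"force":{"type":"number"}},"required":["plan"]}

```bash
ls; mkdir -p pics
cat > h.py <<'E'
import numpy as np, cv2
from rig import bot, optics, nets
def ray(cam,r,c,info=None):
    i=info or optics.camera_info(cam); f=240/np.tan(np.radians(i['fovy']/2))
    R=np.array(i['rotation']); d=np.array([c-i['cx'],r-i['cy']],float)
    if cam=='wrist':
        n=np.hypot(*d); th=n/f; v=np.array([*(d/n*np.sin(th) if n>0 else [0,0]),np.cos(th)])
    else: v=np.array([d[0]/f,d[1]/f,1.])
    return np.array(i['xyz']),R@v
def atz(cam,r,c,z,info=None):
    o,v=ray(cam,r,c,info); return o+v*(z-o[2])/v[2]
def proj(cam,p,info=None):
    i=info or optics.camera_info(cam); f=240/np.tan(np.radians(i['fovy']/2))
    v=np.array(i['rotation']).T@(np.array(p)-np.array(i['xyz']))
    if cam=='wrist':
        n=np.hypot(v[0],v[1]); th=np.arctan2(n,v[2]); q=v[:2]/max(n,1e-9)*th*f
    else: q=v[:2]/v[2]*f
    return q[1]+i['cy'],q[0]+i['cx']
def snap(cam,name):
    im=optics.grab_frame(cam); cv2.imwrite('pics/'+name+'.png',im[:,:,::-1]); return im
def tri(a,b):
    (o1,d1),(o2,d2)=a,b
    A=np.stack([d1,-d2],1); s=np.linalg.lstsq(A,o2-o1,rcond=None)[0]
    p,q=o1+d1*s[0],o2+d2*s[1]; return (p+q)/2,np.linalg.norm(p-q)
def st():
    s=bot.read_state(); print('t',round(s['t'],2),'pos',np.round(s['eef_pos'],4),'w',round(s['width'],4),'F',np.round(s['force'],1)); return s
E
python3 - <<'E'
from h import *
np.set_printoptions(precision=4,suppress=True)
s=st();print(np.array(s['tool_rot']))
for c in ['scene','top','wrist']:
    snap(c,c+'0'); i=optics.camera_info(c); print(c,i['fovy'],i['cx'],i['cy'],i['xyz'],np.array(i['rotation']).tolist())
for q in ['button_top','lid_edge','lid_hinge','bin_mouth','case','bin','block0','jar','wrench','carton']:
    for c in ['scene','top']:
        print(q,c,[(round(d['p'],2),np.round(d['position'],1)) for d in nets.spot_point(q,c)[:5]])
E
```

```text
pics
t 0.0 pos [0.1392 0.609  0.2387] w 0.0855 F [ 0.2 -0.3 -1.4]
[[-0.9748  0.2229 -0.0002]
 [ 0.2229  0.9748 -0.0012]
 [-0.0001 -0.0012 -1.    ]]
scene 48.91244835046773 311.07283750377445 241.27589022384984 [ 0.8955 -0.1289  1.1332] [[0.3193215529736022, 0.9048746115830274, -0.28148833567128934], [0.9476100209869995, -0.30229373837707857, 0.10321697468453793], [0.008306258576830422, -0.2997005723225697, -0.9539971556655602]]
top 57.0314743351184 320.64290305053345 237.2885112582188 [ 0.4627 -0.0274  1.0533] [[-0.019739837981698424, -0.9921228872001443, 0.12370333661670546], [-0.9992356232730614, 0.023752601948952845, 0.031048076957372387], [-0.03374178386737449, -0.1229958966563692, -0.9918334040690217]]
wrist 65.70646984690485 322.9506669730051 234.48129429739913 [0.0737 0.6245 0.3731] [[0.22340402643522309, 0.9391579959427082, 0.2609078374242578], [0.9747244284171752, -0.21478160672776944, -0.06149105673385138], [-0.0017116130807134985, 0.2680505923670205, -0.9634033165358877]]
button_top scene [(0.65, array([168.3, 391.1])), (0.63, array([150.5, 387. ]))]
button_top top [(0.84, array([312.8, 226.1]))]
lid_edge scene [(0.45, array([257.3, 210.9]))]
lid_edge top [(0.87, array([288.1, 234.7]))]
lid_hinge scene [(0.77, array([238. , 413.9]))]
lid_hinge top [(0.87, array([215.9, 239.6])), (0.65, array([178.8, 253.7]))]
bin_mouth scene [(0.67, array([258.2, 208.1])), (0.56, array([166.5, 391.3]))]
bin_mouth top [(0.64, array([226.2, 429.7])), (0.41, array([175.4, 381.5]))]
case scene [(0.87, array([214.2, 398.1]))]
case top [(0.74, array([253.9, 237.7]))]
bin scene [(0.16, array([290.7, 416.5]))]
bin top [(0.95, array([244.4, 415.9]))]
block0 scene []
block0 top []
jar scene [(0.72, array([292.5, 417.1]))]
jar top [(0.76, array([177.6, 253.5]))]
wrench scene [(0.93, array([310.4, 345.2]))]
wrench top [(0.68, array([178.6, 314.1]))]
carton scene [(0.6, array([336.9, 284.2]))]
carton top [(0.78, array([175.6, 381.8]))]
```

View pics/scene0.png

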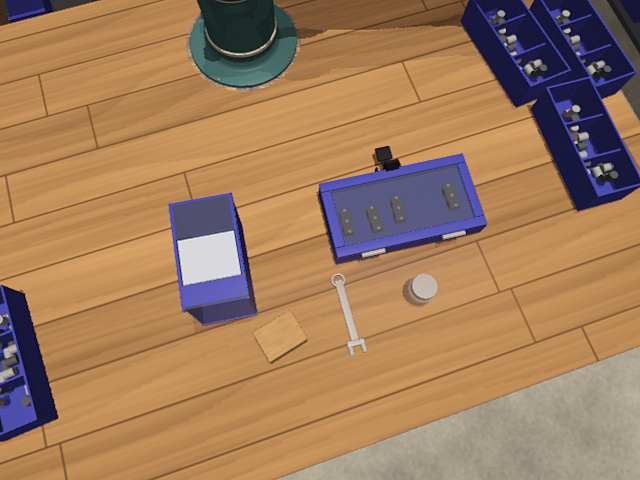

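View pics/top0.png

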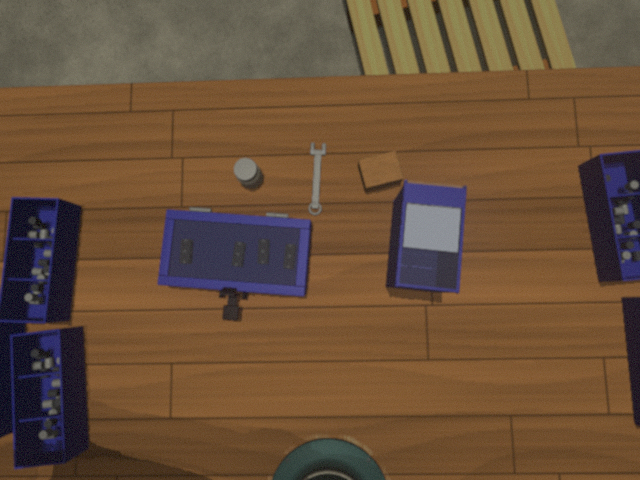

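Run:
```python
from h import *
np.set_printoptions(precision=4,suppress=True)
def T(n,a,b): 
    p,e=tri(ray('scene',*a),ray('top',*b)); print(n,p,round(e,4))
T('button',(168.3,391.1),(312.8,226.1));T('button',(150.5,387),(312.8,226.1))
T('hinge',(238,413.9),(215.9,239.6)); T('mouth',(258.2,208.1),(226.2,429.7))
print('z-plane: button',atz('top',312.8,226.1,.034),atz('scene',150.5,387,.034),atz('scene',168.3,391.1,.034))
print('edge',atz('top',288.1,234.7,.054));print('hinge',atz('top',215.9,239.6,.05),atz('scene',238,413.9,.05))
print('mouth',atz('top',226.2,429.7,.19),atz('scene',258.2,208.1,.19))
print('case',atz('top',253.9,237.7,0));print('bin',atz('top',244.4,415.9,0))
for n,a,b in [('jar',(292.5,417.1),(177.6,253.5)),('wrench',(310.4,345.2),(178.6,314.1)),('carton',(336.9,284.2),(175.6,381.8))]: print(n,atz('scene',*a,0),atz('top',*b,0))
```

```text
button [ 0.4157  0.2563 -0.0871] 0.0027
button [0.4208 0.2241 0.0398] 0.0013
hinge [0.6413 0.193  0.0616] 0.0092
mouth [ 0.5873 -0.217   0.1866] 0.0033
z-plane: button [0.4205 0.2249 0.034 ] [0.4184 0.2267 0.034 ] [0.4634 0.2193 0.034 ]
edge [0.4761 0.2008 0.054 ]
hinge [0.6423 0.191  0.05  ] [0.6392 0.2013 0.05  ]
mouth [ 0.5872 -0.2146  0.19  ] [ 0.5879 -0.2183  0.19  ]
case [0.5586 0.2062 0.    ]
bin [ 0.5716 -0.2211  0.    ]
jar [0.746  0.1762 0.    ] [0.7459 0.1677 0.    ]
wrench [0.7331 0.0136 0.    ] [0.7391 0.0187 0.    ]
carton [ 0.7452 -0.1287  0.    ] [ 0.7418 -0.1464  0.    ]
```

The scene view shows four blocks under the clear lid, at about (347,221), (375,218), (398,208) and (450,196), and the bin flap at about (208,258). The top view agrees. Next I need the yaw of the case and bin, and the block positions.

Run:
```python
from h import *
np.set_printoptions(precision=4,suppress=True)
for cam,x0,x1,y0,y1 in [('top',150,320,195,310),('top',380,475,175,300),('scene',310,495,145,270),('scene',160,262,185,330)]:
    im=cv2.imread(f'pics/{cam}0.png'); 
    b,g,r=[im[:,:,k].astype(int) for k in range(3)]
    m=((b>r+35)&(b>g+35)).astype(np.uint8); mm=np.zeros_like(m); mm[y0:y1,x0:x1]=m[y0:y1,x0:x1]
    cs,_=cv2.findContours(mm,cv2.RETR_EXTERNAL,cv2.CHAIN_APPROX_NONE); c=max(cs,key=cv2.contourArea)
    h=cv2.convexHull(c); a=cv2.approxPolyDP(h,4,True)[:,0]; print(cam)
    z=.058 if x0 in(150,310) else .19
    for p in a: print(p, atz(cam,p[1],p[0],z)[:2])
for q in ['block0']:
  for c in ['scene','top']:
    print([(round(d['p'],2),np.round(d['rect'],1)) for d in nets.boxes_of(q,c)])
im=cv2.imread('pics/top0.png'); a=cv2.resize(im[190:330,150:320],None,fx=4.5,fy=4,interpolation=cv2.INTER_CUBIC); cv2.imwrite('pics/c1.png',a)
```

```text
top
[167 211] [0.6567 0.3585]
[308 220] [0.6273 0.0319]
[303 294] [0.4599 0.0458]
[159 283] [0.4911 0.373 ]
top
[464 188] [ 0.6617 -0.2857]
[458 290] [ 0.462  -0.2624]
[397 286] [ 0.472  -0.1461]
[405 181] [ 0.6792 -0.1704]
scene
[462 154] [0.4905 0.3767]
[486 221] [0.6548 0.3619]
[478 231] [0.6702 0.336 ]
[337 258] [0.6308 0.0276]
[319 184] [0.458  0.0464]
scene
[231 193] [ 0.4759 -0.1421]
[247 259] [ 0.6122 -0.1504]
[249 298] [ 0.6836 -0.1679]
[203 312] [ 0.6818 -0.2534]
[183 311] [ 0.6687 -0.2869]
[169 204] [ 0.4604 -0.2606]
[]
[]
```

View pics/c1.png

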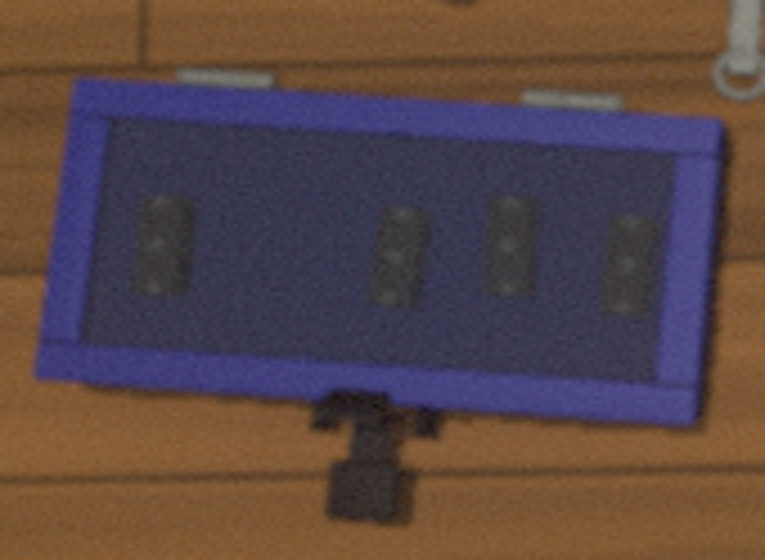

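```bash
cat >> h.py <<'E'
np.set_printoptions(precision=4,suppress=True)
def go(target,yaw=None,quiet=False):
    """deltas in tool axes (cm) from the measured pose; yaw = world angle (deg) of tool y from world +y"""
    s=st(); R=np.array(s['tool_rot']); d=R.T@(np.array(target)-np.array(s['eef_pos']))*100
    a=np.degrees(np.arctan2(-R[0,1],R[1,1])); 
    print('yaw now',round(a,2),'delta cm',np.round(d,2),'rows>=',np.ceil(np.abs(np.linalg.norm(d))/6.2),'twist', None if yaw is None else round(a-yaw,2))
E
python3 - <<'E'
from h import *
go([.411,.214,.10])
go([.411,.214,.10],-5.2)
print(atz('top',312.5,232.2,.034))
E
```

```text
t 1.25 pos [0.1393 0.6092 0.2392] w 0.0856 F [-0.4 -0.1  0.5]
yaw now -12.88 delta cm [-35.29 -32.47  13.93] rows>= 9.0 twist None
t 1.25 pos [0.1393 0.6092 0.2392] w 0.0856 F [-0.4 -0.1  0.5]
yaw now -12.88 delta cm [-35.29 -32.47  13.93] rows>= 9.0 twist -7.68
[0.4209 0.2109 0.034 ]
```

{"fn": "step_arm", "kwargs": {"plan": [{"translation": [-3.5, -3.2, 1.2]}, {"translation": [-3.5, -3.2, 1.2]}, {"translation": [-3.5, -3.2, 1.2]}, {"translation": [-3.5, -3.2, 1.2]}, {"translation": [-3.5, -3.2, 1.2]}], "gripper": 0}}

```text
invalid input at $.plan[0]: expected keys translation, twist
```

{"fn": "step_arm", "kwargs": {"plan": [{"translation": [-3.5, -3.2, 1.2]}, {"translation": [-3.5, -3.2, 1.2]}, {"translation": [-3.5, -3.2, 1.2]}, {"translation": [-3.5, -3.2, 1.2]}, {"translation": [-3.5, -3.2, 1.2]}]}}

```text
invalid input at $.plan[0]: expected keys translation, twist
```

Run:
```python
from h import *
go([.411,.213,.055],-5.2)
snap('wrist','w1')
print(nets.spot_point('button_top','wrist'))
for d in nets.spot_point('button_top','wrist')[:2]: print(d['p'],atz('wrist',*d['position'],.034))
```

```text
t 1.25 pos [0.1393 0.6092 0.2392] w 0.0856 F [-0.4 -0.1  0.5]
yaw now -12.88 delta cm [-35.32 -32.57  18.43] rows>= 9.0 twist -7.68
[{'position': [444.7, 114.1], 'p': 0.98}]
0.98 [0.4195 0.2177 0.034 ]
```

View pics/w1.png

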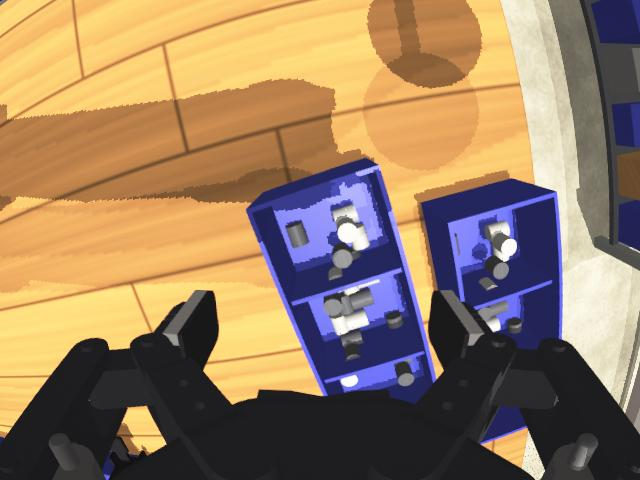

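The wrist still sees the parts trays on the left, so nothing has moved yet. Each row also needs a twist value, so I'll resend the move.

{"fn": "step_arm", "kwargs": {"plan": [{"translation": [-3.5, -3.2, 0], "twist": -0.77}, {"translation": [-3.5, -3.2, 0], "twist": -0.77}, {"translation": [-3.5, -3.2, 0.5], "twist": -0.77}, {"translation": [-3.5, -3.2, 0.5], "twist": -0.77}, {"translation": [-3.5, -3.2, 1], "twist": -0.77}], "gripper": 0}}

```text
t: 2.02
eef_pos: [0.2803, 0.4169, 0.2195]
tool_rot: [[-0.988, 0.157, 0.001], [0.157, 0.988, 0.001], [-0.0, 0.001, -1.0]]
force: [0.5, -1.0, -0.3]
width: -0.0001
```

{"fn": "step_arm", "kwargs": {"plan": [{"translation": [-3.5, -3.2, 2], "twist": -0.77}, {"translation": [-3.5, -3.2, 2], "twist": -0.77}, {"translation": [-3.5, -3.2, 2], "twist": -0.77}, {"translation": [-3, -3, 2], "twist": -0.77}, {"translation": [-2, -2, 2], "twist": -0.77}]}}

```text
t: 2.65
eef_pos: [0.4148, 0.251, 0.1189]
tool_rot: [[-0.996, 0.091, 0.001], [0.091, 0.996, -0.0], [-0.001, 0.0, -1.0]]
force: [-0.0, 1.4, -1.1]
width: 0.0003
```

Run:
```python
from h import *
snap('wrist','w1')
for d in nets.spot_point('button_top','wrist')[:2]: print(d['p'],d['position'],atz('wrist',*d['position'],.034))
go([.411,.213,.055],-5.2)
```

```text
0.83 [260.6, 271.0] [0.4217 0.2161 0.034 ]
t 2.75 pos [0.4146 0.2496 0.1178] w 0.0001 F [-0.7  0.9  0.3]
yaw now -5.39 delta cm [ 0.01 -3.67  6.28] rows>= 2.0 twist -0.19
```

View pics/w1.png

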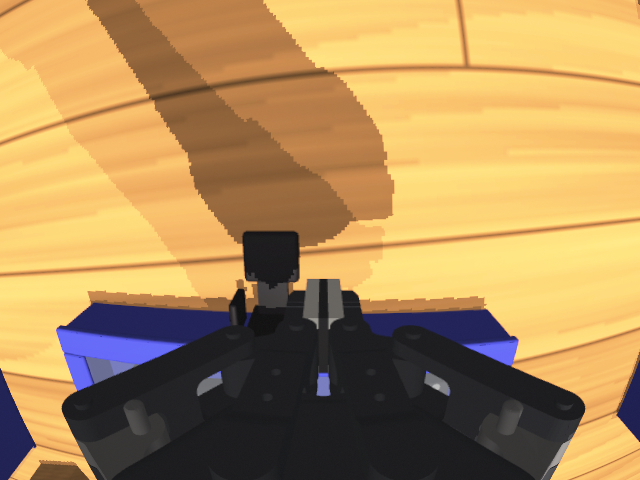

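The button shows at about (271,257), which puts it near (0.4215, 0.216). I'll move above it and press.

{"fn": "step_arm", "kwargs": {"plan": [{"translation": [-0.1, -1.8, 2], "twist": 0}, {"translation": [-0.15, -1.65, 2], "twist": 0}, {"translation": [0, 0, 2.2], "twist": 0}, {"translation": [0, 0, 1.2], "twist": 0}, {"translation": [0, 0, 1.2], "twist": 0}]}}

```text
t: 3.38
eef_pos: [0.4129, 0.2187, 0.0331]
tool_rot: [[-0.996, 0.09, 0.0], [0.09, 0.996, 0.0], [-0.0, 0.0, -1.0]]
force: [-2.5, -0.1, 2.5]
width: -0.0002
```

{"fn": "step_arm", "kwargs": {"plan": [{"translation": [0, 0, 0.4], "twist": 0}, {"translation": [0, 0, 0], "twist": 0}]}}

```text
t: 3.62
eef_pos: [0.4128, 0.2185, 0.0294]
tool_rot: [[-0.996, 0.09, -0.0], [0.09, 0.996, 0.0], [0.0, 0.0, -1.0]]
force: [-2.3, 2.1, 2.8]
width: -0.0006
```

Run:
```python
from h import *
st(); snap('scene','s2'); snap('top','t2')
```

```text
t 3.62 pos [0.4128 0.2185 0.0294] w -0.0006 F [-2.3  2.1  2.8]
```

View pics/s2.png

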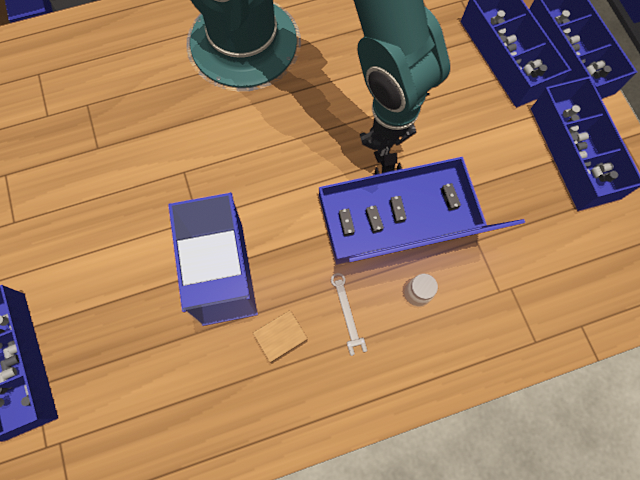

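The lid has popped open and is standing near upright. It runs from about (350,258) to (523,222) in the scene view. Four blocks are visible in the case. I'll raise the arm, twist 90° and open the gripper.

{"fn": "step_arm", "kwargs": {"plan": [{"translation": [0, 0, -5.5], "twist": 0}, {"translation": [0, 0, -5.5], "twist": 10}, {"translation": [0, 0, -5.5], "twist": 10}, {"translation": [0, 0, -5.5], "twist": 10}, {"translation": [0, 0, -5], "twist": 10}], "gripper": 5}}

```text
t: 4.35
eef_pos: [0.4131, 0.2178, 0.3019]
tool_rot: [[-0.7, 0.714, 0.001], [0.714, 0.7, 0.001], [-0.0, 0.002, -1.0]]
force: [-0.3, 0.5, -0.6]
width: 0.0504
```

{"fn": "step_arm", "kwargs": {"plan": [{"translation": [0, 0, 0], "twist": 10}, {"translation": [0, 0, 0], "twist": 10}, {"translation": [0, 0, 0], "twist": 10}, {"translation": [0, 0, 0], "twist": 10}, {"translation": [0, 0, 0], "twist": 10}]}}

```text
t: 4.97
eef_pos: [0.4132, 0.2178, 0.2997]
tool_rot: [[0.096, 0.995, 0.001], [0.995, -0.096, 0.0], [0.0, 0.001, -1.0]]
force: [0.5, 0.6, -0.1]
width: 0.05
```

Run:
```python
from h import *
s=st();print(np.array(s['joints']))
snap('scene','s3'); snap('top','t3')
r={}
for c in ['scene','top']:
    r[c]=nets.spot_point('lid_edge',c); print(c,r[c][:3])
a,b=r['scene'],r['top']
if a and b: print(tri(ray('scene',*a[0]['position']),ray('top',*b[0]['position'])))
for c in ['scene','top']: print(c,[(round(d['p'],2),np.round(d['position'],1),atz(c,*d['position'],.005)) for d in nets.spot_point('block0',c)])
go([.674,.192,.30],84.8)
```

```text
t 4.97 pos [0.4132 0.2178 0.2997] w 0.05 F [ 0.5  0.6 -0.1]
[-0.8985  0.0679  0.3664  1.9254 -0.0265  1.1522 -0.6188]
scene [{'position': [222.6, 433.3], 'p': 0.86}]
top [{'position': [248.7, 413.9], 'p': 0.62}, {'position': [187.7, 222.7], 'p': 0.6}, {'position': [253.7, 239.7], 'p': 0.32}]
(array([ 0.6323, -0.0239,  0.6038]), np.float64(0.30522372350164606))
scene [(0.88, array([200.5, 446.5]), array([0.5682, 0.3203, 0.005 ])), (0.82, array([219.8, 371.9]), array([0.5579, 0.1406, 0.005 ])), (0.72, array([222.9, 347. ]), array([0.547 , 0.0843, 0.005 ])), (0.56, array([211.4, 400.4]), array([0.5595, 0.2096, 0.005 ])), (0.23, array([258.8, 211.8]), array([ 0.5315, -0.2284,  0.005 ]))]
top [(0.76, array([252. , 265.5]), array([0.5612, 0.1381, 0.005 ])), (0.74, array([258.8, 290. ]), array([0.5436, 0.0795, 0.005 ])), (0.68, array([255.1, 241.7]), array([0.555 , 0.1954, 0.005 ])), (0.51, array([249.2, 186.8]), array([0.5723, 0.3286, 0.005 ])), (0.29, array([229. , 431.4]), array([ 0.607 , -0.2584,  0.005 ]))]
t 5.28 pos [0.413  0.218  0.2994] w 0.0498 F [-0.5 -0.2 -0.6]
yaw now -94.99 delta cm [-0.32 26.22 -0.05] rows>= 5.0 twist -179.79
```

View pics/t3.png

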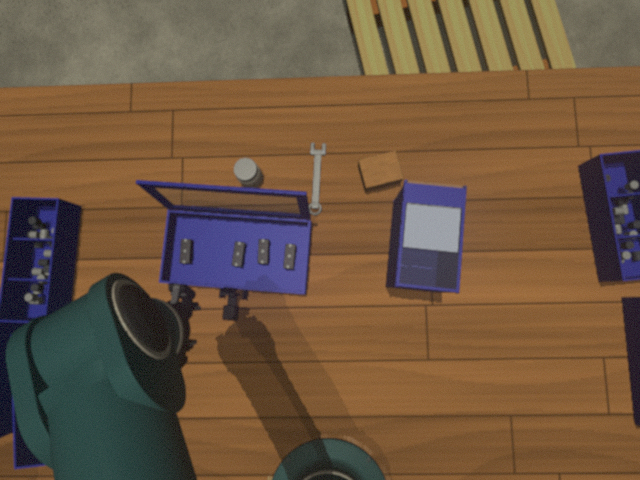

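The top view shows the open lid with its edge running from (140,182) to (307,193). The edge detection at (row 188, col 223) agrees. The one at (249,414) is the bin, a false match.

Run:
```python
from h import *
print(tri(ray('scene',222.6,433.3),ray('top',187.7,222.7)))
for z in (.215,.222): print(atz('top',187.7,222.7,z),atz('scene',222.6,433.3,z))
```

```text
(array([0.666 , 0.187 , 0.2324]), np.float64(0.005906512743067446))
[0.6695 0.1885 0.215 ] [0.6619 0.1962 0.215 ]
[0.6678 0.1867 0.222 ] [0.6637 0.1938 0.222 ]
```

{"fn": "step_arm", "kwargs": {"plan": [{"translation": [0, 4.5, 0], "twist": 0}, {"translation": [0, 5.5, 0], "twist": 0}, {"translation": [-0.3, 5.5, 0], "twist": 0}, {"translation": [0, 5.5, 0], "twist": 0}, {"translation": [0, 4.6, 1.5], "twist": 0}], "gripper": 5}}

```text
t: 5.9
eef_pos: [0.67, 0.1917, 0.2847]
tool_rot: [[0.088, 0.996, 0.002], [0.996, -0.088, 0.0], [0.0, 0.002, -1.0]]
force: [0.0, 0.2, 0.1]
width: 0.05
```

{"fn": "step_arm", "kwargs": {"plan": [{"translation": [0, 0, 0], "twist": 0}, {"translation": [0, 0, 0], "twist": 0}]}}

```text
t: 6.15
eef_pos: [0.6674, 0.192, 0.2841]
tool_rot: [[0.089, 0.996, -0.001], [0.996, -0.089, -0.0], [-0.0, -0.0, -1.0]]
force: [0.0, -0.0, 0.3]
width: 0.0498
```

Run:
```python
from h import *
snap('wrist','w4')
go([.668,.19,.212])
```

```text
t 6.2 pos [0.6672 0.1922 0.2848] w 0.0503 F [-0.6  0.3  0.8]
yaw now -95.1 delta cm [-0.22  0.1   7.28] rows>= 2.0 twist None
```

View pics/w4.png

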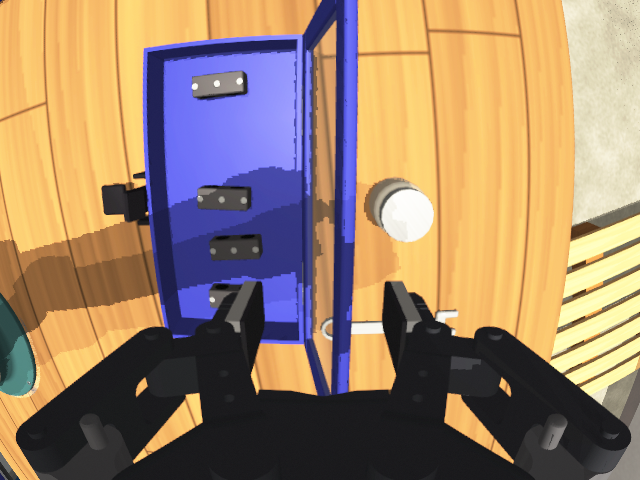

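The lid edge runs at about column 345, between the fingers at columns 250 and 395. I'll descend and pinch it.

{"fn": "step_arm", "kwargs": {"plan": [{"translation": [0, 0.3, 3], "twist": 0}, {"translation": [0, 0.3, 3], "twist": 0}, {"translation": [0, 0, 1.3], "twist": 0}, {"translation": [0, 0, 0], "twist": 0}]}}

```text
t: 6.7
eef_pos: [0.6732, 0.1918, 0.2117]
tool_rot: [[0.089, 0.996, -0.0], [0.996, -0.089, 0.0], [0.0, -0.0, -1.0]]
force: [-0.5, 0.2, 0.4]
width: 0.0497
```

{"fn": "step_arm", "kwargs": {"plan": [{"translation": [0, 0, 0], "twist": 0}, {"translation": [0, 0, 0], "twist": 0}, {"translation": [0, 0, 0], "twist": 0}, {"translation": [0, 0, 0], "twist": 0}, {"translation": [0, 0, 0], "twist": 0}], "gripper": 0, "force": 20}}

```text
t: 7.32
eef_pos: [0.674, 0.1915, 0.2124]
tool_rot: [[0.09, 0.996, 0.001], [0.996, -0.09, 0.0], [0.001, 0.001, -1.0]]
force: [-1.9, -0.5, 6.5]
width: 0.0093
```

{"fn": "step_arm", "kwargs": {"plan": [{"translation": [0, 0, 0], "twist": 0}, {"translation": [0, 0, 0], "twist": 0}, {"translation": [0, 0, 0], "twist": 0}, {"translation": [0, 0, 0], "twist": 0}]}}

```text
t: 7.82
eef_pos: [0.674, 0.1915, 0.2123]
tool_rot: [[0.09, 0.996, 0.001], [0.996, -0.09, 0.0], [0.001, 0.001, -1.0]]
force: [-1.3, -0.2, 7.0]
width: 0.0095
```

Run:
```python
from h import *
snap('wrist','w5');st()
```

```text
t 7.88 pos [0.674  0.1916 0.2123] w 0.0094 F [-0.7 -0.1  7. ]
```

View pics/w5.png

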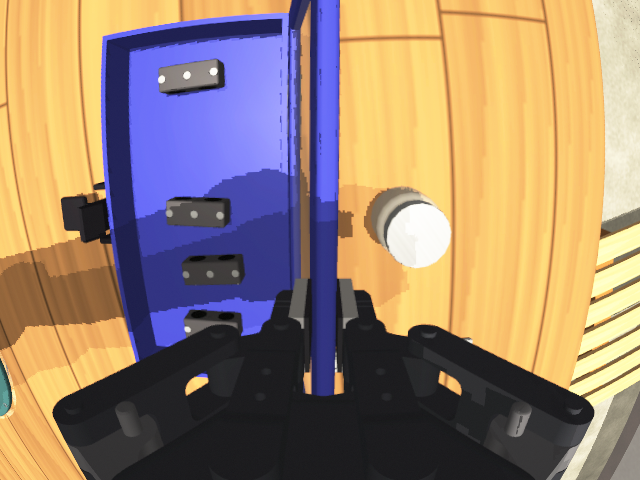

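The pinch is holding: the opening is 9.4 mm and the lid sits between the pads at column 323. I'll release, lift, twist back and hover over the case.

{"fn": "step_arm", "kwargs": {"plan": [{"translation": [0, 0, 0], "twist": 0}, {"translation": [0, 0, 0], "twist": 0}, {"translation": [0, 0, 0], "twist": 0}, {"translation": [0, 0, -3], "twist": 0}, {"translation": [0, 0, -5], "twist": 0}], "gripper": 4.5}}

```text
t: 8.5
eef_pos: [0.6729, 0.1914, 0.2907]
tool_rot: [[0.09, 0.996, -0.003], [0.996, -0.09, -0.001], [-0.001, -0.003, -1.0]]
force: [-0.1, 0.3, 0.3]
width: 0.0451
```

{"fn": "step_arm", "kwargs": {"plan": [{"translation": [0, -5, -1], "twist": 0}, {"translation": [0, -5, 0], "twist": 0}, {"translation": [0, -5, 0], "twist": 0}, {"translation": [0, 0, 0], "twist": -10}, {"translation": [0, 0, 0], "twist": -10}]}}

```text
t: 9.12
eef_pos: [0.5238, 0.2053, 0.3018]
tool_rot: [[-0.262, 0.965, 0.001], [0.965, 0.262, 0.001], [0.0, 0.001, -1.0]]
force: [0.6, -0.1, -0.4]
width: 0.045
```

{"fn": "step_arm", "kwargs": {"plan": [{"translation": [0, 0, 0], "twist": -10}, {"translation": [0, 0, 0], "twist": -10}, {"translation": [0, 0, 0], "twist": -10}, {"translation": [0, 0, 0], "twist": -10}, {"translation": [0, 0, 0], "twist": -10}]}}

```text
t: 9.75
eef_pos: [0.5243, 0.2049, 0.3014]
tool_rot: [[-0.907, 0.42, 0.0], [0.42, 0.907, -0.0], [-0.0, 0.0, -1.0]]
force: [0.3, 0.5, -0.0]
width: 0.0444
```

{"fn": "step_arm", "kwargs": {"plan": [{"translation": [0, 0, 0], "twist": -10}, {"translation": [0, 0, 0], "twist": -10}, {"translation": [0, 0, 0], "twist": 0}]}}

```text
t: 10.12
eef_pos: [0.5243, 0.2048, 0.3013]
tool_rot: [[-0.996, 0.091, -0.0], [0.091, 0.996, -0.0], [0.0, -0.0, -1.0]]
force: [1.1, -0.1, 0.2]
width: 0.0453
```

```bash
cat >> h.py <<'E'
def blocks(name,zt=.029):
    info=optics.camera_info('wrist'); im=snap('wrist',name)
    hsv=cv2.cvtColor(im,cv2.COLOR_RGB2HSV); 
    out=[]
    for d in nets.boxes_of('block0','wrist'):
        l,t,r,b=[int(round(v)) for v in d['rect']]
        l,t=max(l-4,0),max(t-4,0); sub=im[t:b+5,l:r+5].astype(int)
        m=(sub[:,:,2]<sub[:,:,0]+32).astype(np.uint8)
        cs,_=cv2.findContours(m,cv2.RETR_EXTERNAL,cv2.CHAIN_APPROX_NONE)
        if not cs: continue
        c=max(cs,key=cv2.contourArea)[:,0]
        P=np.array([atz('wrist',v+t,u+l,zt,info)[:2] for u,v in c],np.float32)
        (cx,cy),(w,h),a=cv2.minAreaRect(P*1000)
        bx=cv2.boxPoints(((cx,cy),(w,h),a)); e=bx[1]-bx[0]; g=bx[2]-bx[1]
        L=e if np.hypot(*e)>np.hypot(*g) else g; L=L*np.sign(L[0])
        p=atz('wrist',(d['rect'][1]+d['rect'][3])/2,(d['rect'][0]+d['rect'][2])/2,.017,info)
        out.append((cx/1000,cy/1000,np.degrees(np.arctan2(L[1],L[0]))))
        print('p',round(d['p'],2),'rect',np.round(d['rect']),'ctr',round(cx/1000,4),round(cy/1000,4),'size',sorted([round(w),round(h)]),'yaw',round(out[-1][2],1),'boxctr@.017',p[:2])
    for d in nets.spot_point('block0','wrist'): print('  spot',round(d['p'],2),np.round(d['position']),atz('wrist',*d['position'],.005,info)[:2])
    return out
E
python3 - <<'E'
from h import *
st(); blocks('w6')
E
```

```text
t 10.12 pos [0.5243 0.2048 0.3013] w 0.0453 F [ 1.1 -0.1  0.2]
p 0.88 rect [312. 196. 335. 248.] ctr 0.5556 0.2011 size [23, 61] yaw -8.1 boxctr@.017 [0.5586 0.2019]
p 0.72 rect [414. 194. 443. 246.] ctr 0.5644 0.3236 size [28, 60] yaw -1.9 boxctr@.017 [0.5666 0.3267]
p 0.63 rect [209. 202. 234. 248.] ctr 0.5477 0.0836 size [27, 61] yaw -6.6 boxctr@.017 [0.5505 0.0807]
p 0.59 rect [258. 206. 284. 259.] ctr 0.5602 0.144 size [26, 61] yaw -2.9 boxctr@.017 [0.5652 0.1395]
  spot 0.94 [226. 222.] [0.5551 0.0775]
  spot 0.85 [226. 274.] [0.5612 0.1418]
  spot 0.75 [217. 423.] [0.566  0.3228]
  spot 0.57 [219. 321.] [0.5572 0.1996]
```

View pics/w6.png

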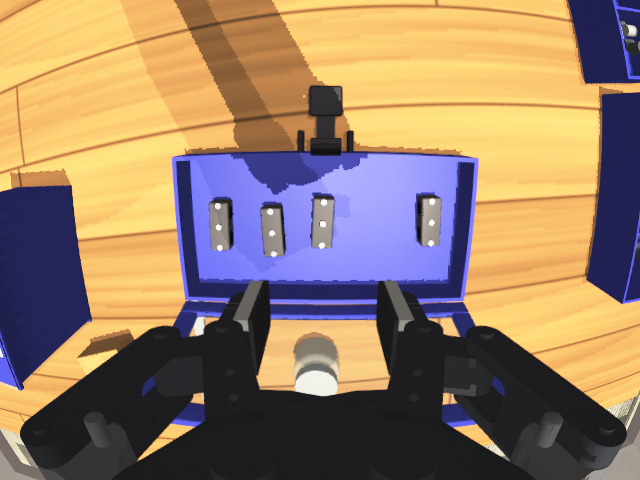

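Four blocks are clearly visible, at columns 221, 272, 322 and 430, and the lid is upright with the jar behind it. I'll start with the block nearest the bin, at (0.549, 0.0825).

{"fn": "step_arm", "kwargs": {"plan": [{"translation": [-0.9, -3, 4], "twist": 0.35}, {"translation": [-0.9, -3, 4], "twist": 0.35}, {"translation": [-0.9, -3, 4], "twist": 0.35}, {"translation": [-0.9, -3, 4], "twist": 0.35}, {"translation": [0, 0, 4], "twist": 0}], "gripper": 3.8}}

```text
t: 10.9
eef_pos: [0.5486, 0.0793, 0.1003]
tool_rot: [[-0.993, 0.121, 0.001], [0.121, 0.993, -0.001], [-0.001, -0.001, -1.0]]
force: [1.5, 2.3, -0.4]
width: 0.0378
```

{"fn": "step_arm", "kwargs": {"plan": [{"translation": [0, 0, 0], "twist": 0}]}}

```text
t: 11.02
eef_pos: [0.5467, 0.0816, 0.0993]
tool_rot: [[-0.993, 0.117, -0.004], [0.117, 0.993, -0.001], [0.004, -0.002, -1.0]]
force: [-0.1, -0.2, 0.6]
width: 0.0378
```

Run:
```python
from h import *
blocks('w7'); go([.549,.0825,.018],-6.6)
```

```text
p 0.71 rect [393. 212. 445. 308.] ctr 0.5607 0.1364 size [34, 65] yaw -2.7 boxctr@.017 [0.5632 0.1408]
p 0.68 rect [299. 203. 343. 302.] ctr 0.5475 0.0808 size [23, 61] yaw -6.9 boxctr@.017 [0.5504 0.0799]
p 0.64 rect [610. 195. 640. 273.] ctr 0.5644 0.3059 size [35, 67] yaw 9.9 boxctr@.017 [0.5667 0.3174]
p 0.6 rect [478. 196. 533. 286.] ctr 0.5547 0.1955 size [33, 60] yaw -8.3 boxctr@.017 [0.5581 0.2016]
  spot 0.98 [233. 497.] [0.5557 0.201 ]
  spot 0.75 [247. 322.] [0.5511 0.0802]
  spot 0.59 [229. 620.] [0.566  0.3232]
t 11.18 pos [0.549  0.0825 0.1029] w 0.0382 F [ 0.4 -0.2  0.7]
yaw now -6.6 delta cm [ 0.01 -0.01  8.49] rows>= 2.0 twist 0.0
```

View pics/w7.png

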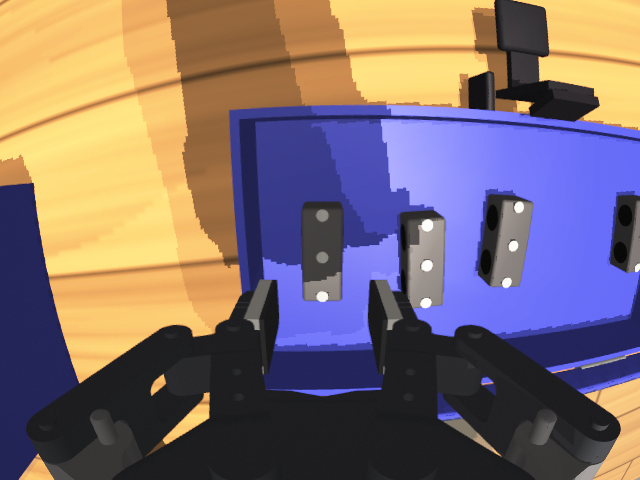

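The target block sits between the fingers at column 322. I'll descend and grasp.

{"fn": "step_arm", "kwargs": {"plan": [{"translation": [0, -0.1, 4], "twist": 0}, {"translation": [0, -0.1, 3], "twist": 0}, {"translation": [0, 0, 1.4], "twist": 0}, {"translation": [0, 0, 0], "twist": 0}]}}

```text
t: 11.68
eef_pos: [0.5483, 0.0802, 0.0179]
tool_rot: [[-0.993, 0.115, 0.0], [0.115, 0.993, 0.0], [-0.0, 0.0, -1.0]]
force: [0.5, 0.2, 0.4]
width: 0.0378
```

{"fn": "step_arm", "kwargs": {"plan": [{"translation": [0, 0, 0], "twist": 0}, {"translation": [0, 0, 0], "twist": 0}, {"translation": [0, 0, 0], "twist": 0}], "gripper": 1, "force": 60}}

```text
t: 12.05
eef_pos: [0.5488, 0.0803, 0.0189]
tool_rot: [[-0.993, 0.115, 0.002], [0.115, 0.993, 0.001], [-0.002, 0.001, -1.0]]
force: [-0.7, 0.6, 4.7]
width: 0.0229
```

{"fn": "step_arm", "kwargs": {"plan": [{"translation": [0, 0, -3], "twist": 0}, {"translation": [0, 0, -6], "twist": 0}, {"translation": [0, 0, -6], "twist": 0}, {"translation": [0, 0, -6], "twist": 0}, {"translation": [0, 0, -5], "twist": 0}]}}

```text
t: 12.68
eef_pos: [0.5479, 0.0799, 0.2813]
tool_rot: [[-0.993, 0.115, 0.003], [0.115, 0.993, 0.001], [-0.003, 0.001, -1.0]]
force: [0.7, 0.0, -1.5]
width: 0.0227
```

Run:
```python
from h import *
snap('wrist','w8'); go([.582,-.217,.26],-7)
```

```text
t 12.72 pos [0.5499 0.08   0.2873] w 0.0226 F [0.9 0.1 7.2]
yaw now -6.61 delta cm [ -6.58 -29.15   2.68] rows>= 5.0 twist 0.39
```

View pics/w8.png

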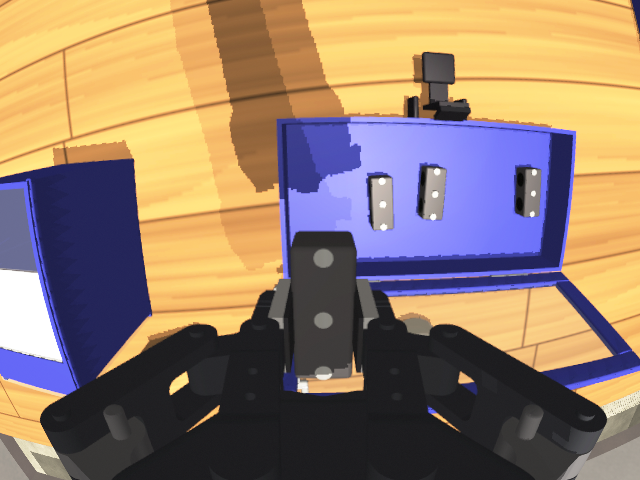

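The block is held straight, at column 322. I'll carry it to the bin.

{"fn": "step_arm", "kwargs": {"plan": [{"translation": [-1, -4.5, 0], "twist": 0}, {"translation": [-1.2, -5.5, 0], "twist": 0}, {"translation": [-1.2, -5.5, 0], "twist": 0}, {"translation": [-1.2, -5.5, 0], "twist": 0}, {"translation": [-1, -4.2, 0], "twist": 0}]}}

```text
t: 13.35
eef_pos: [0.5744, -0.1793, 0.2785]
tool_rot: [[-0.993, 0.116, 0.002], [0.116, 0.993, -0.0], [-0.002, -0.0, -1.0]]
force: [0.1, -0.1, -0.5]
width: 0.0227
```

{"fn": "step_arm", "kwargs": {"plan": [{"translation": [-0.9, -3.8, 0.5], "twist": 0.4}, {"translation": [0, 0, 0.5], "twist": 0}, {"translation": [0, 0, 0], "twist": 0}]}}

```text
t: 13.72
eef_pos: [0.5791, -0.215, 0.2675]
tool_rot: [[-0.993, 0.121, 0.0], [0.121, 0.993, 0.0], [-0.0, 0.0, -1.0]]
force: [-1.0, 0.9, -1.1]
width: 0.0226
```

Run:
```python
from h import *
i=optics.camera_info('wrist');snap('wrist','w9'); go([.582,-.217,.20],-7)
for d in nets.spot_point('bin_mouth','wrist'): print(d, atz('wrist',*d['position'],.19,i))
```

```text
t 13.78 pos [ 0.5794 -0.2146  0.2678] w 0.0225 F [-0.4  0.1 -0.4]
yaw now -6.92 delta cm [-0.29 -0.21  6.78] rows>= 2.0 twist 0.08
{'position': [155.5, 592.3], 'p': 0.73} [ 0.5375 -0.0234  0.19  ]
```

View pics/w9.png

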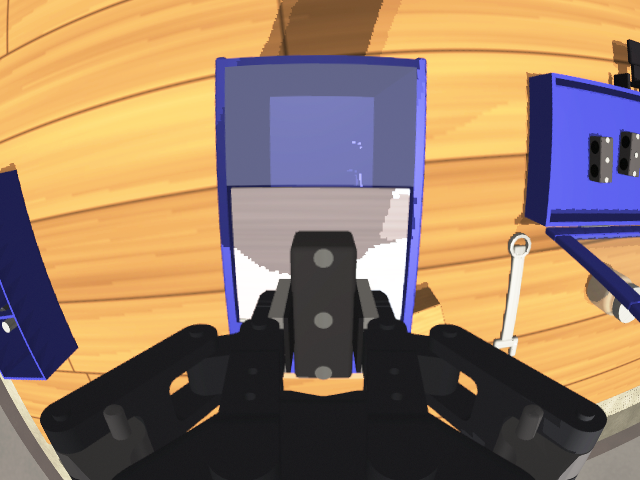

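The flap opening's near edge is at row 187, from column 230 to 411, and the bin's front corners are at (60,217) and (60,425). I'll convert these to positions.

Run:
```python
from h import *
a=atz('wrist',187,230,.189);b=atz('wrist',187,411,.189);print(a,b,(a+b)/2,np.linalg.norm(a-b),np.degrees(np.arctan2(-(b-a)[0],(b-a)[1])))
c=atz('wrist',60,217,.19);d=atz('wrist',60,425,.19);print(c,d,(c+d)/2,np.linalg.norm(c-d))
u=(a+b)/2-(c+d)/2;print(np.linalg.norm(u),np.degrees(np.arctan2(u[1],u[0])))
for yaw in (-7.5,-8):
  ux=np.array([np.cos(np.radians(yaw)),np.sin(np.radians(yaw))]); print(((a+b)/2)[:2]+.045*ux,((c+d)/2)[:2]+.12*ux)
```

```text
[ 0.5361 -0.2643  0.189 ] [ 0.5491 -0.1584  0.189 ] [ 0.5426 -0.2113  0.189 ] 0.10667614119319405 -6.959647722869967
[ 0.4603 -0.2613  0.19  ] [ 0.475  -0.1425  0.19  ] [ 0.4677 -0.2019  0.19  ] 0.11976209288099822
0.07552681897067193 -7.170455178588182
[ 0.5872 -0.2172] [ 0.5866 -0.2175]
[ 0.5872 -0.2176] [ 0.5865 -0.2186]
```

The mouth centre is at (0.587, −0.217) with yaw −7°, which agrees with the earlier estimate. I'll push the block down about 38 mm and release it.

{"fn": "step_arm", "kwargs": {"plan": [{"translation": [-0.35, -0.2, 3], "twist": 0}, {"translation": [0, 0, 2.3], "twist": 0}, {"translation": [0, 0, 2], "twist": 0}, {"translation": [0, 0, 1.5], "twist": 0}, {"translation": [0, 0, 1.5], "twist": 0}]}}

```text
t: 14.45
eef_pos: [0.5828, -0.2175, 0.1642]
tool_rot: [[-0.993, 0.121, 0.001], [0.121, 0.993, -0.0], [-0.001, 0.0, -1.0]]
force: [-0.6, 0.1, 0.4]
width: 0.0225
```

{"fn": "step_arm", "kwargs": {"plan": [{"translation": [0, 0, 0], "twist": 0}, {"translation": [0, 0, 0], "twist": 0}]}}

```text
t: 14.7
eef_pos: [0.5825, -0.218, 0.1646]
tool_rot: [[-0.993, 0.122, -0.0], [0.122, 0.993, -0.0], [0.0, -0.0, -1.0]]
force: [-0.9, 0.4, -2.0]
width: 0.0223
```

{"fn": "step_arm", "kwargs": {"plan": [{"translation": [0, 0, 0], "twist": 0}, {"translation": [0, 0, 0], "twist": 0}, {"translation": [0, 0, 0], "twist": 0}, {"translation": [0, 0, 0], "twist": 0}], "gripper": 3.8}}

```text
t: 15.2
eef_pos: [0.5826, -0.218, 0.1645]
tool_rot: [[-0.993, 0.122, 0.0], [0.122, 0.993, -0.0], [-0.0, -0.0, -1.0]]
force: [0.4, -0.2, 1.1]
width: 0.0381
```

Run:
```python
from h import *
st();snap('wrist','w10')
```

```text
t 15.2 pos [ 0.5826 -0.218   0.1645] w 0.0381 F [ 0.4 -0.2  1.1]
```

View pics/w10.png

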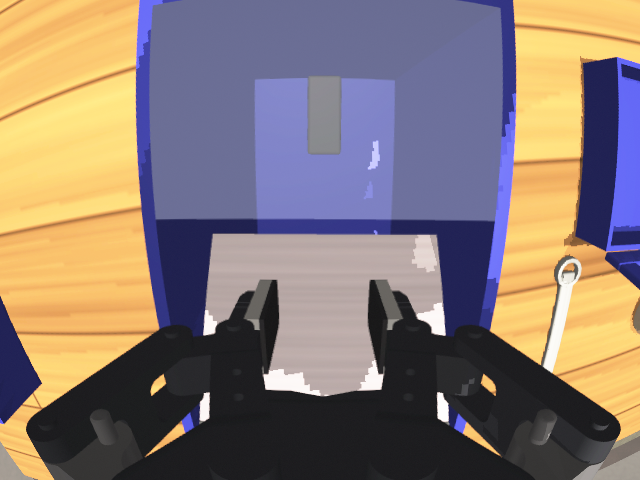

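The block is in the bin, visible through the clear roof at (324,115). I'll lift and go for the next one.

{"fn": "step_arm", "kwargs": {"plan": [{"translation": [0, 0, -5], "twist": 0}, {"translation": [0, 0, -5.5], "twist": 0}, {"translation": [1.1, 5.8, 0], "twist": 0}, {"translation": [1.1, 5.8, 0], "twist": 0}, {"translation": [1.1, 5.8, 0], "twist": 0}], "gripper": 3.8}}

```text
t: 15.88
eef_pos: [0.5705, -0.0394, 0.2694]
tool_rot: [[-0.993, 0.122, 0.0], [0.122, 0.993, 0.0], [-0.0, 0.0, -1.0]]
force: [0.8, -0.1, 0.1]
width: 0.0379
```

{"fn": "step_arm", "kwargs": {"plan": [{"translation": [1.1, 5.8, 2], "twist": -0.8}, {"translation": [1.1, 5.8, 4], "twist": -0.8}, {"translation": [1.0, 5.4, 4], "twist": -0.8}, {"translation": [0, 0.5, 4], "twist": -0.8}, {"translation": [0, 0, 2], "twist": -0.8}]}}

```text
t: 16.5
eef_pos: [0.5578, 0.1253, 0.1153]
tool_rot: [[-0.999, 0.05, -0.002], [0.05, 0.999, -0.001], [0.002, -0.001, -1.0]]
force: [0.3, 0.3, 0.3]
width: 0.0379
```

Run:
```python
from h import *
blocks('w11'); go([.561,.141,.018],-2.9)
```

```text
p 0.81 rect [412. 188. 465. 279.] ctr 0.5553 0.1978 size [29, 59] yaw -8.3 boxctr@.017 [0.5579 0.2027]
p 0.69 rect [326. 199. 371. 292.] ctr 0.5601 0.1422 size [24, 61] yaw -2.6 boxctr@.017 [0.5631 0.1418]
p 0.62 rect [554. 200. 604. 276.] ctr 0.5644 0.3172 size [40, 60] yaw -3.0 boxctr@.017 [0.5676 0.3243]
p 0.39 rect [153.   0. 638. 479.] ctr 0.6297 0.3166 size [538, 678] yaw 77.7 boxctr@.017 [0.5607 0.1731]
  spot 0.97 [238. 344.] [0.5617 0.1393]
  spot 0.88 [227. 432.] [0.5566 0.2018]
  spot 0.66 [234. 571.] [0.568  0.3252]
t 16.65 pos [0.5584 0.1243 0.1169] w 0.0374 F [-0.5  0.3  0.6]
yaw now -3.0 delta cm [-0.19  1.69  9.89] rows>= 2.0 twist -0.1
```

View pics/w11.png

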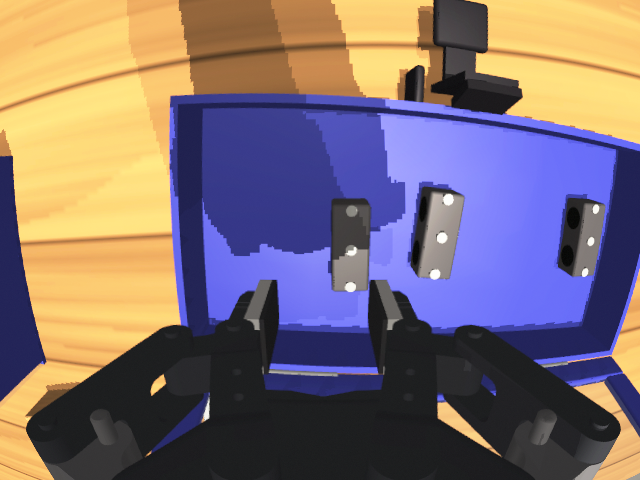

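Block C is at (0.561, 0.1415), and shows at column 350 in the wrist view. I'll shift 1.7 cm along tool y and descend.

{"fn": "step_arm", "kwargs": {"plan": [{"translation": [-0.2, 1.7, 2], "twist": 0}, {"translation": [0, 0, 3], "twist": 0}, {"translation": [0, 0, 3], "twist": 0}, {"translation": [0, 0, 1.9], "twist": 0}, {"translation": [0, 0, 0], "twist": 0}]}}

```text
t: 17.27
eef_pos: [0.5616, 0.1412, 0.0182]
tool_rot: [[-0.999, 0.052, -0.001], [0.052, 0.999, -0.0], [0.001, -0.0, -1.0]]
force: [-0.5, 0.3, 0.6]
width: 0.0378
```

{"fn": "step_arm", "kwargs": {"plan": [{"translation": [0, 0, 0], "twist": 0}, {"translation": [0, 0, 0], "twist": 0}, {"translation": [0, 0, 0], "twist": 0}], "gripper": 1, "force": 60}}

```text
t: 17.65
eef_pos: [0.5625, 0.1415, 0.0198]
tool_rot: [[-0.999, 0.052, 0.002], [0.052, 0.999, 0.001], [-0.002, 0.001, -1.0]]
force: [-0.8, -0.7, 7.6]
width: 0.023
```

{"fn": "step_arm", "kwargs": {"plan": [{"translation": [0, 0, -3], "twist": 0}, {"translation": [0, 0, -6], "twist": 0}, {"translation": [0, 0, -6], "twist": 0}, {"translation": [0, 0, -6], "twist": 0}, {"translation": [0, 0, -4], "twist": 0}]}}

```text
t: 18.27
eef_pos: [0.562, 0.1414, 0.2723]
tool_rot: [[-0.999, 0.052, 0.003], [0.052, 0.999, 0.001], [-0.003, 0.001, -1.0]]
force: [0.2, 0.8, -1.7]
width: 0.0224
```

Run:
```python
from h import *
snap('wrist','w12'); go([.583,-.217,.27],-7)
```

```text
t 18.32 pos [0.5635 0.1417 0.2767] w 0.0227 F [1.5 0.2 5.8]
yaw now -3.0 delta cm [ -3.83 -35.72   0.57] rows>= 6.0 twist 4.0
```

View pics/w12.png

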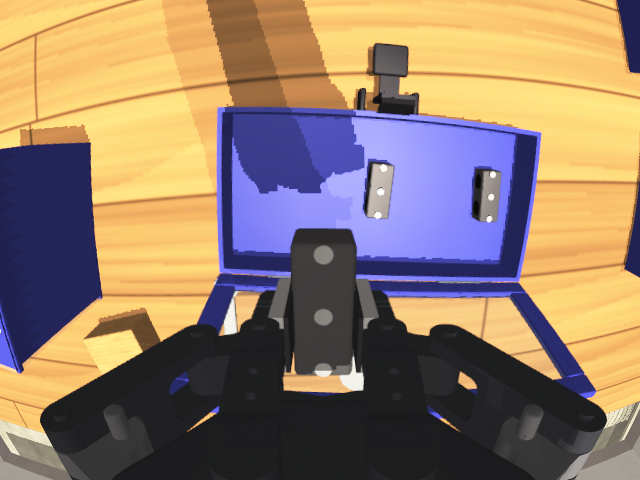

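The second block is held. I'll carry it over.

{"fn": "step_arm", "kwargs": {"plan": [{"translation": [-0.4, -4, 0], "twist": 0}, {"translation": [-0.6, -5.6, 0], "twist": 0}, {"translation": [-0.6, -5.6, 0], "twist": 0}, {"translation": [-0.6, -5.6, 0], "twist": 0}, {"translation": [-0.6, -5.6, 0], "twist": 0}]}}

```text
t: 18.95
eef_pos: [0.5757, -0.1254, 0.269]
tool_rot: [[-0.999, 0.052, 0.001], [0.052, 0.999, 0.0], [-0.001, 0.0, -1.0]]
force: [1.5, -0.0, -1.8]
width: 0.0226
```

{"fn": "step_arm", "kwargs": {"plan": [{"translation": [-0.6, -5.6, 0], "twist": 0}, {"translation": [-0.4, -3.7, 0], "twist": 0}, {"translation": [0, 0, 0.6], "twist": 4}, {"translation": [0, 0, 0], "twist": 0}]}}

```text
t: 19.45
eef_pos: [0.5807, -0.2171, 0.2623]
tool_rot: [[-0.993, 0.122, -0.001], [0.122, 0.993, 0.0], [0.001, 0.0, -1.0]]
force: [0.6, 1.2, -1.6]
width: 0.0225
```

Run:
```python
from h import *
snap('wrist','w13'); go([.583,-.217,.165],-7)
```

```text
t 19.5 pos [ 0.581  -0.2166  0.2626] w 0.0227 F [ 0.  -0.4 -1.4]
yaw now -6.88 delta cm [-0.2  -0.01  9.76] rows>= 2.0 twist 0.12
```

View pics/w13.png

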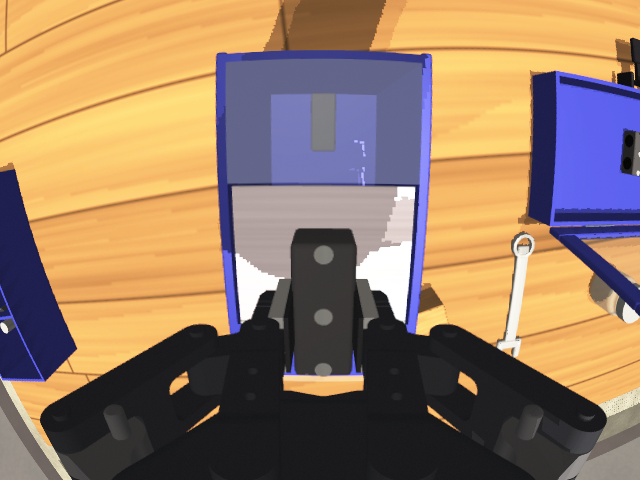

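The block is lined up over the flap and the flap is shut. The first block shows through the clear roof at (324,122). I'll push this one down.

{"fn": "step_arm", "kwargs": {"plan": [{"translation": [-0.2, 0, 3], "twist": 0}, {"translation": [0, 0, 2.3], "twist": 0}, {"translation": [0, 0, 1.5], "twist": 0}, {"translation": [0, 0, 1.5], "twist": 0}, {"translation": [0, 0, 1.5], "twist": 0}]}}

```text
t: 20.12
eef_pos: [0.5832, -0.2172, 0.1641]
tool_rot: [[-0.993, 0.121, 0.001], [0.121, 0.993, -0.0], [-0.001, -0.0, -1.0]]
force: [-0.8, 0.7, -1.0]
width: 0.0228
```

{"fn": "step_arm", "kwargs": {"plan": [{"translation": [0, 0, 0], "twist": 0}, {"translation": [0, 0, 0], "twist": 0}]}}

```text
t: 20.38
eef_pos: [0.583, -0.2174, 0.1647]
tool_rot: [[-0.993, 0.122, -0.0], [0.122, 0.993, -0.0], [0.0, -0.0, -1.0]]
force: [-1.5, 1.4, -1.5]
width: 0.0227
```

{"fn": "step_arm", "kwargs": {"plan": [{"translation": [0, 0, 0], "twist": 0}, {"translation": [0, 0, 0], "twist": 0}, {"translation": [0, 0, 0], "twist": 0}, {"translation": [0, 0, 0], "twist": 0}], "gripper": 3.8}}

```text
t: 20.88
eef_pos: [0.5832, -0.2174, 0.1647]
tool_rot: [[-0.993, 0.121, 0.0], [0.121, 0.993, -0.0], [-0.001, -0.0, -1.0]]
force: [1.3, -0.4, 1.6]
width: 0.0381
```

Run:
```python
from h import *
st();snap('wrist','w14')
```

```text
t 20.88 pos [ 0.5832 -0.2174  0.1647] w 0.0381 F [ 1.3 -0.4  1.6]
```

View pics/w14.png

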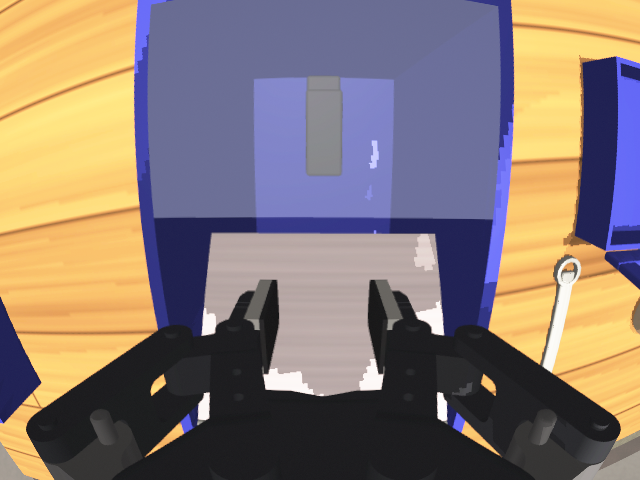

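The second block is in and resting on the first. For block B I'll lift and go to (0.556, 0.2015).

{"fn": "step_arm", "kwargs": {"plan": [{"translation": [0, 0, -5], "twist": 0}, {"translation": [0, 0, -5.5], "twist": 0}, {"translation": [1.1, 5.9, 0], "twist": 0}, {"translation": [1.1, 5.9, 0], "twist": 0}, {"translation": [1.1, 5.9, 0], "twist": 0}], "gripper": 3.8}}

```text
t: 21.55
eef_pos: [0.5714, -0.0357, 0.2696]
tool_rot: [[-0.993, 0.122, 0.0], [0.122, 0.993, 0.0], [-0.0, 0.0, -1.0]]
force: [1.9, 1.1, 0.2]
width: 0.0379
```

{"fn": "step_arm", "kwargs": {"plan": [{"translation": [1.1, 5.9, 0], "twist": 0}, {"translation": [1.1, 5.9, 2.5], "twist": 0.3}, {"translation": [1.1, 5.9, 4.5], "twist": 0.3}, {"translation": [1.1, 5.9, 5], "twist": 0.3}, {"translation": [0.1, 0, 4], "twist": 0.3}]}}

```text
t: 22.18
eef_pos: [0.5572, 0.1823, 0.1264]
tool_rot: [[-0.991, 0.137, -0.0], [0.137, 0.991, 0.001], [0.001, 0.001, -1.0]]
force: [0.4, -2.3, -1.0]
width: 0.0384
```

{"fn": "step_arm", "kwargs": {"plan": [{"translation": [0, 0, 0], "twist": 0}]}}

```text
t: 22.3
eef_pos: [0.5566, 0.1775, 0.1257]
tool_rot: [[-0.99, 0.142, -0.004], [0.142, 0.99, -0.002], [0.004, -0.003, -1.0]]
force: [-0.3, 0.0, 0.4]
width: 0.038
```

Run:
```python
from h import *
blocks('w15'); go([.556,.2015,.021],-8.2)
```

```text
p 0.84 rect [502. 182. 548. 265.] ctr 0.5643 0.3204 size [34, 60] yaw -2.5 boxctr@.017 [0.5693 0.3276]
p 0.7 rect [337. 188. 377. 276.] ctr 0.5553 0.2008 size [24, 60] yaw -8.1 boxctr@.017 [0.5579 0.2002]
  spot 0.74 [ 21. 356.] [0.4129 0.2204]
  spot 0.62 [226. 359.] [0.5568 0.2028]
  spot 0.6 [218. 514.] [0.5673 0.3246]
t 22.45 pos [0.5592 0.1773 0.1297] w 0.0379 F [0.5 0.5 1. ]
yaw now -8.25 delta cm [ 0.68  2.34 10.87] rows>= 2.0 twist -0.05
```

View pics/w15.png

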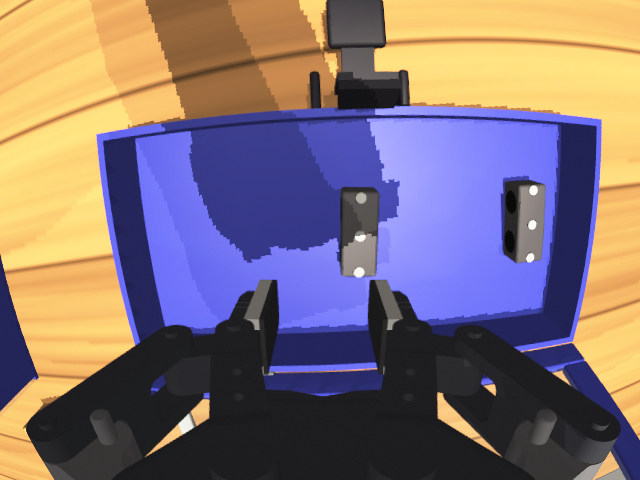

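Block B is at column 358, about (0.5555, 0.201). I'll shift 2.3 cm and descend.

{"fn": "step_arm", "kwargs": {"plan": [{"translation": [0.4, 2.3, 2], "twist": 0}, {"translation": [0.2, 0, 3], "twist": 0}, {"translation": [0, 0, 3], "twist": 0}, {"translation": [0, 0, 2.8], "twist": 0}, {"translation": [0, 0, 0], "twist": 0}]}}

```text
t: 23.08
eef_pos: [0.5556, 0.2009, 0.0201]
tool_rot: [[-0.99, 0.143, -0.001], [0.143, 0.99, -0.0], [0.001, -0.001, -1.0]]
force: [-1.0, 0.8, -0.4]
width: 0.0379
```

{"fn": "step_arm", "kwargs": {"plan": [{"translation": [0, 0, 0], "twist": 0}, {"translation": [0, 0, 0], "twist": 0}, {"translation": [0, 0, 0], "twist": 0}], "gripper": 1, "force": 60}}

```text
t: 23.45
eef_pos: [0.5567, 0.2016, 0.0221]
tool_rot: [[-0.99, 0.143, 0.003], [0.143, 0.99, 0.001], [-0.002, 0.001, -1.0]]
force: [-1.3, -2.0, 8.6]
width: 0.0227
```

{"fn": "step_arm", "kwargs": {"plan": [{"translation": [0, 0, -3], "twist": 0}, {"translation": [0, 0, -6], "twist": 0}, {"translation": [0, 0, -6], "twist": 0}, {"translation": [0, 0, -6], "twist": 0}, {"translation": [0, 0, -4], "twist": 0}]}}

```text
t: 24.08
eef_pos: [0.5559, 0.2014, 0.2745]
tool_rot: [[-0.99, 0.143, 0.004], [0.143, 0.99, 0.002], [-0.004, 0.003, -1.0]]
force: [-0.2, -0.3, -1.4]
width: 0.0227
```

Run:
```python
from h import *
snap('wrist','w16'); go([.585,-.202,.27],-7)
```

```text
t 24.12 pos [0.5573 0.2018 0.2789] w 0.0223 F [1.1 2.  5.2]
yaw now -8.21 delta cm [ -8.5  -39.57   0.74] rows>= 7.0 twist -1.21
```

View pics/w16.png

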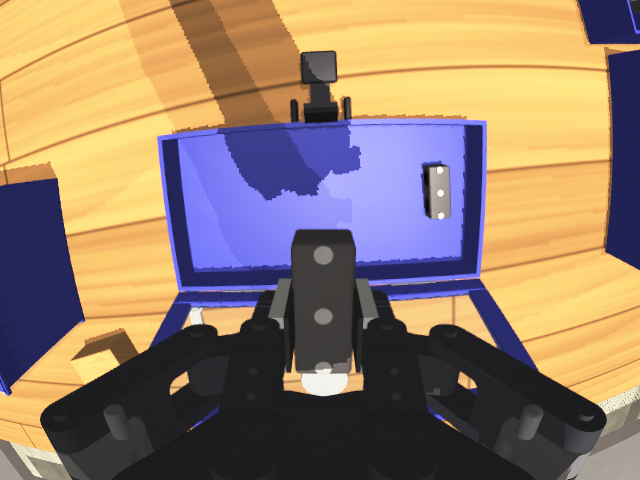

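Block B is held. I'll carry it over with a 1.5 cm offset in +y, so it doesn't stack on the first two.

{"fn": "step_arm", "kwargs": {"plan": [{"translation": [-0.8, -4, 0], "twist": 0}, {"translation": [-1.2, -5.6, 0], "twist": 0}, {"translation": [-1.2, -5.6, 0], "twist": 0}, {"translation": [-1.2, -5.6, 0], "twist": 0}, {"translation": [-1.2, -5.6, 0], "twist": 0}]}}

```text
t: 24.75
eef_pos: [0.5732, -0.0697, 0.2711]
tool_rot: [[-0.99, 0.142, 0.002], [0.142, 0.99, 0.0], [-0.002, 0.001, -1.0]]
force: [0.9, 1.3, -1.9]
width: 0.0226
```

{"fn": "step_arm", "kwargs": {"plan": [{"translation": [-1.2, -5.6, 0], "twist": 0}, {"translation": [-1.2, -5.6, 0], "twist": 0}, {"translation": [-0.5, -2, 0], "twist": -1.2}, {"translation": [0, 0, 0.5], "twist": 0}, {"translation": [0, 0, 0], "twist": 0}]}}

```text
t: 25.38
eef_pos: [0.5832, -0.2015, 0.265]
tool_rot: [[-0.993, 0.121, -0.0], [0.121, 0.993, 0.001], [0.0, 0.001, -1.0]]
force: [0.1, 0.8, -1.6]
width: 0.0224
```

Run:
```python
from h import *
snap('wrist','w17'); go([.585,-.202,.167],-7)
```

```text
t 25.43 pos [ 0.5833 -0.2012  0.2651] w 0.0226 F [ 1.1  0.1 -1.5]
yaw now -6.91 delta cm [-0.17 -0.06  9.81] rows>= 2.0 twist 0.09
```

View pics/w17.png

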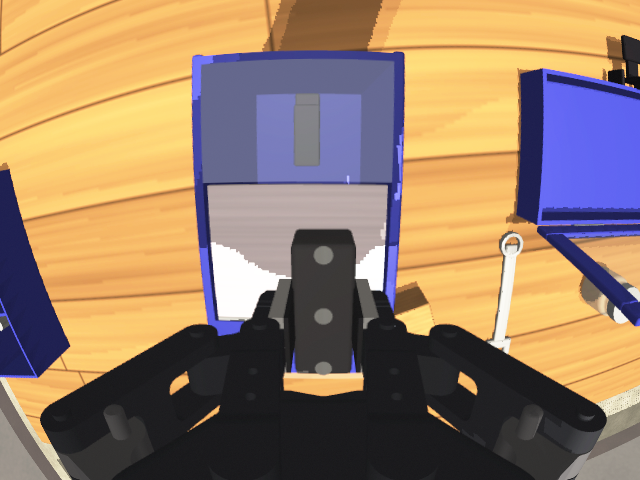

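Alignment is fine. I'll move the offset back about 0.5 cm for finger clearance, then push.

{"fn": "step_arm", "kwargs": {"plan": [{"translation": [-0.2, -0.5, 3], "twist": 0}, {"translation": [0, 0, 2.3], "twist": 0}, {"translation": [0, 0, 1.5], "twist": 0}, {"translation": [0, 0, 1.5], "twist": 0}, {"translation": [0, 0, 1.5], "twist": 0}]}}

```text
t: 26.05
eef_pos: [0.5848, -0.2075, 0.1665]
tool_rot: [[-0.993, 0.121, 0.0], [0.121, 0.993, -0.0], [-0.0, -0.0, -1.0]]
force: [-0.8, -0.2, 0.5]
width: 0.0226
```

{"fn": "step_arm", "kwargs": {"plan": [{"translation": [0, 0, 0], "twist": 0}, {"translation": [0, 0, 0], "twist": 0}]}}

```text
t: 26.3
eef_pos: [0.5845, -0.2078, 0.1671]
tool_rot: [[-0.993, 0.122, -0.0], [0.122, 0.993, -0.0], [0.0, -0.0, -1.0]]
force: [-2.0, -0.3, -1.0]
width: 0.0224
```

{"fn": "step_arm", "kwargs": {"plan": [{"translation": [0, 0, 0], "twist": 0}, {"translation": [0, 0, 0], "twist": 0}, {"translation": [0, 0, 0], "twist": 0}, {"translation": [0, 0, 0], "twist": 0}], "gripper": 3.4}}

```text
t: 26.8
eef_pos: [0.5848, -0.2078, 0.1672]
tool_rot: [[-0.993, 0.122, 0.0], [0.122, 0.993, -0.0], [-0.0, -0.0, -1.0]]
force: [1.1, -0.5, 1.8]
width: 0.034
```

Run:
```python
from h import *
st();snap('wrist','w18')
```

```text
t 26.8 pos [ 0.5848 -0.2078  0.1672] w 0.034 F [ 1.1 -0.5  1.8]
```

View pics/w18.png

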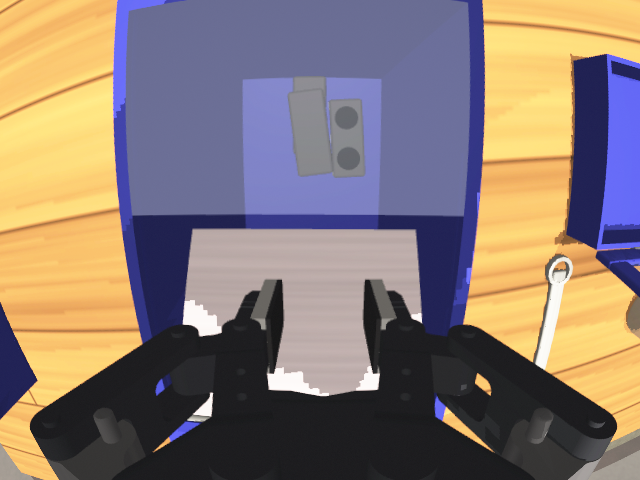

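Three blocks are in the bin. I'll go for the last one, A.

{"fn": "step_arm", "kwargs": {"plan": [{"translation": [0, 0, -5], "twist": 0}, {"translation": [0, 0, -5.5], "twist": 0}, {"translation": [0.9, 5.9, 0], "twist": 0}, {"translation": [0.9, 5.9, 0], "twist": 0}, {"translation": [0.9, 5.9, 0], "twist": 0}], "gripper": 3.8}}

```text
t: 27.48
eef_pos: [0.579, -0.0269, 0.272]
tool_rot: [[-0.993, 0.122, 0.0], [0.122, 0.993, 0.0], [-0.0, 0.0, -1.0]]
force: [1.2, -1.1, 0.3]
width: 0.038
```

{"fn": "step_arm", "kwargs": {"plan": [{"translation": [0.9, 5.9, 0], "twist": 0}, {"translation": [0.9, 5.9, 0], "twist": 0}, {"translation": [0.9, 5.9, 0], "twist": 0}, {"translation": [1, 5.9, 2], "twist": 0}, {"translation": [1, 5.9, 3], "twist": 0}]}}

```text
t: 28.1
eef_pos: [0.5686, 0.2675, 0.2241]
tool_rot: [[-0.993, 0.121, 0.001], [0.121, 0.993, 0.001], [-0.001, 0.001, -1.0]]
force: [1.5, 0.9, 0.4]
width: 0.0382
```

{"fn": "step_arm", "kwargs": {"plan": [{"translation": [1, 4, 4], "twist": -2.2}, {"translation": [0, 0, 4], "twist": -2.2}, {"translation": [0, 0, 2], "twist": 0}, {"translation": [0, 0, 0], "twist": 0}]}}

```text
t: 28.6
eef_pos: [0.5636, 0.3052, 0.1234]
tool_rot: [[-0.999, 0.047, -0.001], [0.047, 0.999, -0.001], [0.001, -0.001, -1.0]]
force: [-0.3, -0.2, -0.0]
width: 0.0373
```

Run:
```python
from h import *
blocks('w19'); go([.565,.3245,.021],-2.5)
```

```text
p 0.97 rect [335. 194. 379. 284.] ctr 0.5669 0.3277 size [30, 66] yaw 2.9 boxctr@.017 [0.5674 0.3279]
t 28.75 pos [0.5646 0.306  0.1259] w 0.0378 F [0.4 0.6 0.2]
yaw now -2.65 delta cm [ 0.07  1.83 10.49] rows>= 2.0 twist -0.15
```

View pics/w19.png

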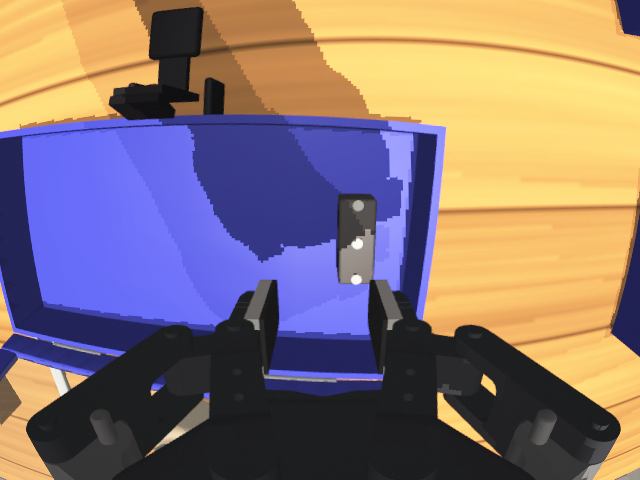

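Run:
```python
from h import *
for rc in [(205,358),(244,357.5),(280,356),(194,357.5),(283,355)]: print(atz('wrist',*rc,.029))
```

```text
[0.5435 0.3294 0.029 ]
[0.5693 0.3285 0.029 ]
[0.5947 0.3271 0.029 ]
[0.5364 0.3293 0.029 ]
[0.5969 0.3263 0.029 ]
```

{"fn": "step_arm", "kwargs": {"plan": [{"translation": [-0.1, 2.15, 2], "twist": 0}, {"translation": [0, 0, 3], "twist": 0}, {"translation": [0, 0, 3], "twist": 0}, {"translation": [0, 0, 2.4], "twist": 0}, {"translation": [0, 0, 0], "twist": 0}], "gripper": 3.7}}

```text
t: 29.38
eef_pos: [0.5655, 0.3272, 0.02]
tool_rot: [[-0.999, 0.046, -0.001], [0.046, 0.999, -0.001], [0.001, -0.001, -1.0]]
force: [0.1, -0.1, 1.3]
width: 0.0367
```

{"fn": "step_arm", "kwargs": {"plan": [{"translation": [0, 0, 0], "twist": 0}, {"translation": [0, 0, 0], "twist": 0}, {"translation": [0, 0, 0], "twist": 0}], "gripper": 1, "force": 60}}

```text
t: 29.75
eef_pos: [0.5666, 0.328, 0.022]
tool_rot: [[-0.999, 0.045, 0.002], [0.045, 0.999, 0.001], [-0.002, 0.001, -1.0]]
force: [-0.9, -0.5, 8.3]
width: 0.0225
```

{"fn": "step_arm", "kwargs": {"plan": [{"translation": [0, 0, -3], "twist": 0}, {"translation": [0, 0, -6], "twist": 0}, {"translation": [0, 0, -6], "twist": 0}, {"translation": [0, 0, -6], "twist": 0}, {"translation": [0, 0, -4], "twist": 0}]}}

```text
t: 30.38
eef_pos: [0.566, 0.3276, 0.2744]
tool_rot: [[-0.999, 0.045, 0.003], [0.045, 0.999, 0.002], [-0.003, 0.002, -1.0]]
force: [0.0, 0.2, -2.1]
width: 0.0228
```

Run:
```python
from h import *
snap('wrist','w20'); go([.583,-.227,.27],-7)
```

```text
t 30.43 pos [0.5673 0.3282 0.2791] w 0.0222 F [-0.3  0.4  5. ]
yaw now -2.6 delta cm [ -4.08 -55.4    0.64] rows>= 9.0 twist 4.4
```

View pics/w20.png

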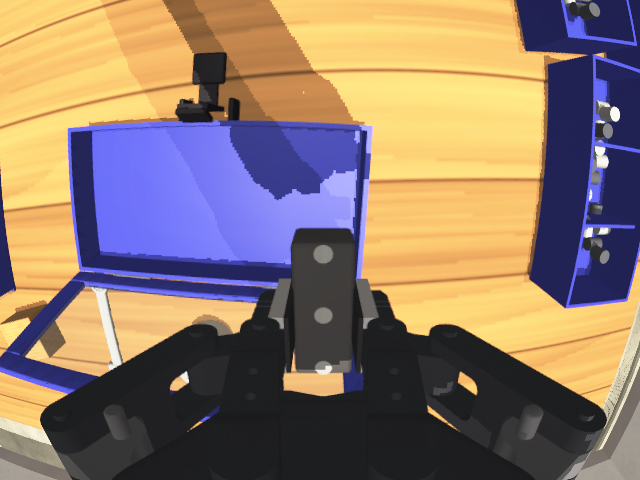

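The last block is held and the case is empty. I'll carry it to the bin at (0.583, −0.227).

{"fn": "step_arm", "kwargs": {"plan": [{"translation": [-0.3, -4, 0], "twist": 0}, {"translation": [-0.4, -5.8, 0], "twist": 0}, {"translation": [-0.4, -5.8, 0], "twist": 0}, {"translation": [-0.4, -5.8, 0], "twist": 0}, {"translation": [-0.4, -5.8, 0], "twist": 0}]}}

```text
t: 31.05
eef_pos: [0.5721, 0.0531, 0.2709]
tool_rot: [[-0.999, 0.045, 0.001], [0.045, 0.999, 0.001], [-0.001, 0.001, -1.0]]
force: [0.5, -0.1, -2.3]
width: 0.0225
```

{"fn": "step_arm", "kwargs": {"plan": [{"translation": [-0.4, -5.8, 0], "twist": 0}, {"translation": [-0.4, -5.8, 0], "twist": 0}, {"translation": [-0.4, -5.8, 0], "twist": 0}, {"translation": [-0.4, -5.8, 0], "twist": 0}, {"translation": [-0.5, -5, 0], "twist": 0}]}}

```text
t: 31.68
eef_pos: [0.5803, -0.23, 0.271]
tool_rot: [[-0.999, 0.046, 0.001], [0.046, 0.999, -0.0], [-0.001, -0.0, -1.0]]
force: [-0.2, -0.0, -1.2]
width: 0.0228
```

{"fn": "step_arm", "kwargs": {"plan": [{"translation": [0, 0, 0.4], "twist": 4.4}, {"translation": [0, 0, 0], "twist": 0}, {"translation": [0, 0, 0], "twist": 0}]}}

```text
t: 32.05
eef_pos: [0.5809, -0.2268, 0.2666]
tool_rot: [[-0.993, 0.119, 0.001], [0.119, 0.993, 0.0], [-0.001, 0.0, -1.0]]
force: [0.6, 0.7, -1.5]
width: 0.0224
```

Run:
```python
from h import *
snap('wrist','w21'); go([.583,-.227,.167],-7)
```

```text
t 32.1 pos [ 0.5809 -0.2268  0.2665] w 0.0224 F [ 0.4  1.1 -1.7]
yaw now -6.83 delta cm [-0.21  0.01  9.95] rows>= 2.0 twist 0.17
```

View pics/w21.png

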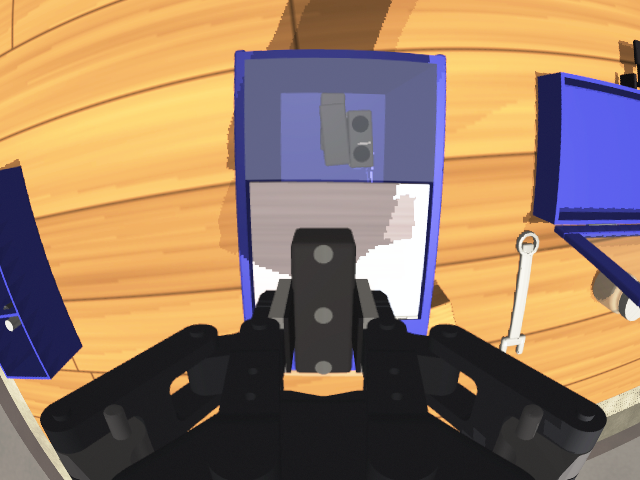

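The block is aligned and the flap is shut, with three blocks visible inside. I'll push the last one through.

{"fn": "step_arm", "kwargs": {"plan": [{"translation": [-0.2, 0, 3], "twist": 0}, {"translation": [0, 0, 2.3], "twist": 0}, {"translation": [0, 0, 1.6], "twist": 0}, {"translation": [0, 0, 1.6], "twist": 0}, {"translation": [0, 0, 1.5], "twist": 0}]}}

```text
t: 32.72
eef_pos: [0.5827, -0.2279, 0.1656]
tool_rot: [[-0.993, 0.121, 0.0], [0.121, 0.993, -0.0], [-0.0, -0.0, -1.0]]
force: [0.1, 0.1, -0.5]
width: 0.0228
```

{"fn": "step_arm", "kwargs": {"plan": [{"translation": [0, 0, 0], "twist": 0}, {"translation": [0, 0, 0], "twist": 0}]}}

```text
t: 32.98
eef_pos: [0.5826, -0.228, 0.1663]
tool_rot: [[-0.993, 0.122, -0.0], [0.122, 0.993, -0.0], [0.0, -0.0, -1.0]]
force: [-2.6, 0.4, -2.0]
width: 0.0222
```

{"fn": "step_arm", "kwargs": {"plan": [{"translation": [0, 0, 0], "twist": 0}, {"translation": [0, 0, 0], "twist": 0}, {"translation": [0, 0, 0], "twist": 0}, {"translation": [0, 0, 0], "twist": 0}], "gripper": 3.6}}

```text
t: 33.48
eef_pos: [0.5828, -0.228, 0.1664]
tool_rot: [[-0.993, 0.121, 0.0], [0.121, 0.993, -0.0], [-0.0, -0.0, -1.0]]
force: [0.1, -1.2, 2.4]
width: 0.0354
```

{"fn": "step_arm", "kwargs": {"plan": [{"translation": [0, 0, -5], "twist": 0}, {"translation": [0, 0, -5.5], "twist": 0}, {"translation": [0, 0, 0], "twist": 0}, {"translation": [0, 0, 0], "twist": 0}, {"translation": [0, 0, 0], "twist": 0}]}}

```text
t: 34.1
eef_pos: [0.5822, -0.2276, 0.27]
tool_rot: [[-0.993, 0.121, -0.002], [0.121, 0.993, 0.0], [0.002, 0.0, -1.0]]
force: [-0.4, 0.2, -0.4]
width: 0.0361
```

Run:
```python
from h import *
snap('wrist','w22'); snap('scene','s22')
for c in ['scene']: print(c,nets.spot_point('lid_edge',c)[:2])
go([.72,.185,.31],-5.2)
```

```text
scene [{'position': [227.9, 439.5], 'p': 0.86}]
t 34.25 pos [ 0.5824 -0.2278  0.2704] w 0.0357 F [-1.   0.1  0.6]
yaw now -6.98 delta cm [-8.63 42.65 -3.97] rows>= 8.0 twist -1.78
```

View pics/w22.png

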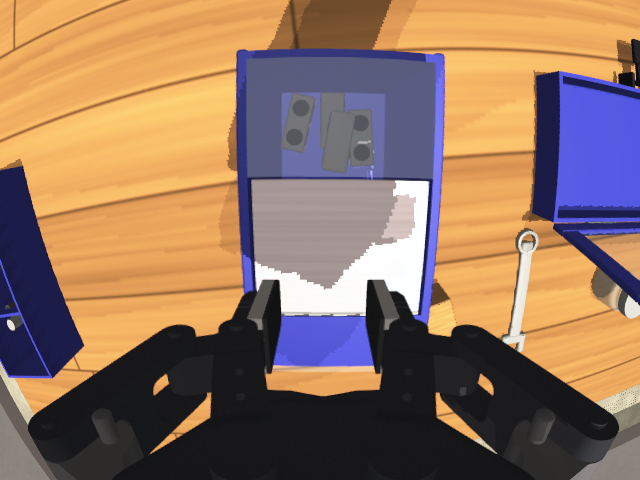

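View pics/s22.png

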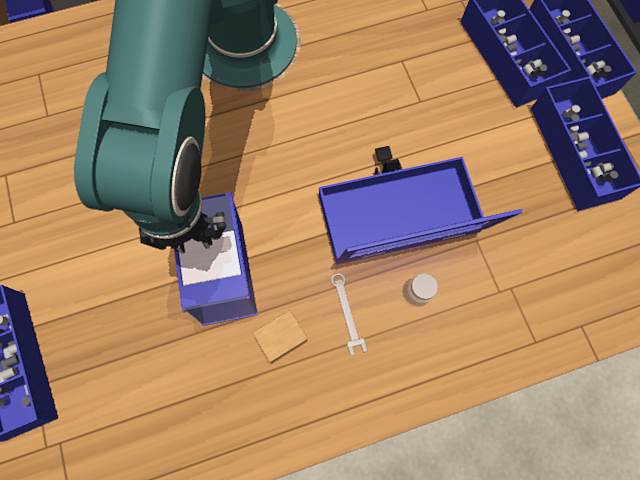

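All four blocks are in the bin and the flap is shut. The case is empty, with its lid upright. The jar, wrench and carton look untouched. Next I'll work out the lid-closing arc, 50 mm to the side of the hook.

Run:
```python
from h import *
r=.150
ux=np.array([.9959,-.0906]);base=np.array([.6424,.1948])-.05*np.array([.0906,.9959])
prev=None
for th in [1.75,1.6,1.4,1.2,1.0,.8,.65,.5,.35,.2,.1,.05,0]:
    s=-r*np.cos(th)+.008*np.sin(th)+.011; z=.05+r*np.sin(th)+.008*np.cos(th)+.008
    d='' if prev is None else f'dtx {-(s-prev[0])*100:.2f} dtz {-(z-prev[1])*100:.2f}'
    print(th,'s %.3f TCPz %.3f'%(s,z),'world',base+s*ux,d); prev=(s,z)
go([*(base+.075*ux),.32],-5.2)
```

```text
1.75 s 0.046 TCPz 0.204 world [0.6833 0.1409] 
1.6 s 0.023 TCPz 0.208 world [0.6612 0.1429] dtx 2.22 dtz -0.35
1.4 s -0.007 TCPz 0.207 world [0.6313 0.1456] dtx 3.00 dtz 0.05
1.2 s -0.036 TCPz 0.201 world [0.6021 0.1483] dtx 2.93 dtz 0.65
1.0 s -0.063 TCPz 0.189 world [0.5748 0.1507] dtx 2.74 dtz 1.22
0.8 s -0.088 TCPz 0.171 world [0.5505 0.153 ] dtx 2.45 dtz 1.74
0.65 s -0.104 TCPz 0.155 world [0.5347 0.1544] dtx 1.58 dtz 1.60
0.5 s -0.117 TCPz 0.137 world [0.5215 0.1556] dtx 1.32 dtz 1.82
0.35 s -0.127 TCPz 0.117 world [0.5112 0.1565] dtx 1.04 dtz 2.00
0.2 s -0.134 TCPz 0.096 world [0.504  0.1572] dtx 0.73 dtz 2.13
0.1 s -0.137 TCPz 0.081 world [0.501  0.1575] dtx 0.30 dtz 1.47
0.05 s -0.138 TCPz 0.073 world [0.5    0.1575] dtx 0.10 dtz 0.74
0 s -0.139 TCPz 0.066 world [0.4994 0.1576] dtx 0.06 dtz 0.75
t 34.25 pos [ 0.5824 -0.2278  0.2704] w 0.0357 F [-1.   0.1  0.6]
yaw now -6.98 delta cm [-8.46 37.91 -4.97] rows>= 7.0 twist -1.78
```

{"fn": "step_arm", "kwargs": {"plan": [{"translation": [0, 0, -5], "twist": 0}, {"translation": [-1.2, 5.4, 0], "twist": -0.3}, {"translation": [-1.2, 5.4, 0], "twist": -0.3}, {"translation": [-1.2, 5.4, 0], "twist": -0.3}, {"translation": [-1.2, 5.4, 0], "twist": -0.3}], "gripper": 0}}

```text
t: 34.88
eef_pos: [0.6552, -0.017, 0.3208]
tool_rot: [[-0.995, 0.101, -0.0], [0.101, 0.995, -0.0], [0.0, -0.0, -1.0]]
force: [0.4, -0.1, -0.3]
width: 0.0001
```

{"fn": "step_arm", "kwargs": {"plan": [{"translation": [-1.2, 5.4, 0], "twist": -0.3}, {"translation": [-1.2, 5.4, 0], "twist": -0.3}, {"translation": [-1.2, 5.4, 0], "twist": 0}, {"translation": [0, 0, 0], "twist": 0}, {"translation": [0, 0, 0], "twist": 0}]}}

```text
t: 35.5
eef_pos: [0.7061, 0.1385, 0.3205]
tool_rot: [[-0.996, 0.091, -0.001], [0.091, 0.996, -0.001], [0.001, -0.001, -1.0]]
force: [-0.6, 0.3, 0.6]
width: 0.0001
```

Run:
```python
from h import *
snap('wrist','w23'); go([.713,.138,.206],-5.2)
```

```text
t 35.55 pos [0.7062 0.1378 0.3209] w 0.0002 F [-0.2 -0.5  0.5]
yaw now -5.26 delta cm [-0.68  0.09 11.49] rows>= 2.0 twist -0.06
```

View pics/w23.png

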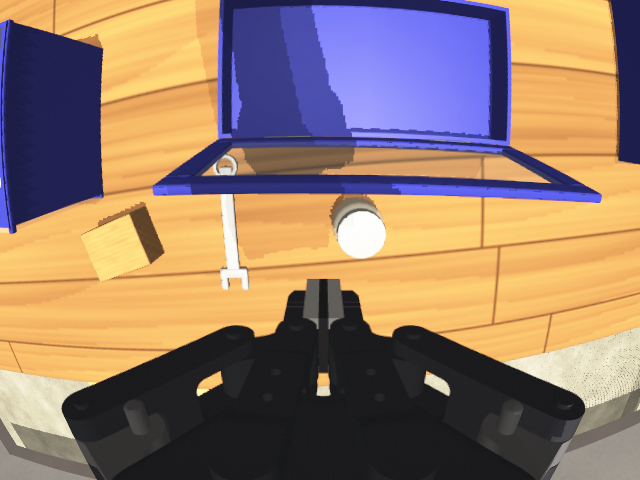

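The closed fingers are beyond the lid edge, which is at row 190, and they're clear of the jar. I'll descend behind the lid and start swinging it over.

{"fn": "step_arm", "kwargs": {"plan": [{"translation": [-0.7, 0, 2], "twist": 0}, {"translation": [0, 0, 4], "twist": 0}, {"translation": [0, 0, 4], "twist": 0}, {"translation": [0, 0, 1.4], "twist": 0}, {"translation": [0, 0, 0], "twist": 0}]}}

```text
t: 36.17
eef_pos: [0.7131, 0.1378, 0.2067]
tool_rot: [[-0.996, 0.091, -0.001], [0.091, 0.996, -0.001], [0.001, -0.001, -1.0]]
force: [-0.7, -0.0, -0.3]
width: -0.0
```

{"fn": "step_arm", "kwargs": {"plan": [{"translation": [1.5, 0, 0], "twist": 0}, {"translation": [2, 0, 0], "twist": 0}, {"translation": [2, 0, 0], "twist": 0}, {"translation": [2, 0, 0], "twist": 0}, {"translation": [0.8, 0, 0], "twist": 0}]}}

```text
t: 36.8
eef_pos: [0.6307, 0.1461, 0.209]
tool_rot: [[-0.996, 0.09, 0.002], [0.09, 0.996, 0.001], [-0.002, 0.001, -1.0]]
force: [0.7, 0.2, -0.5]
width: -0.0002
```

Run:
```python
from h import *
go([.6313,.1456,.207],-5.2)
snap('wrist','w24')
```

```text
t 36.8 pos [0.6307 0.1461 0.209 ] w -0.0002 F [ 0.7  0.2 -0.5]
yaw now -5.18 delta cm [-0.07 -0.04  0.2 ] rows>= 1.0 twist 0.02
```

View pics/w24.png

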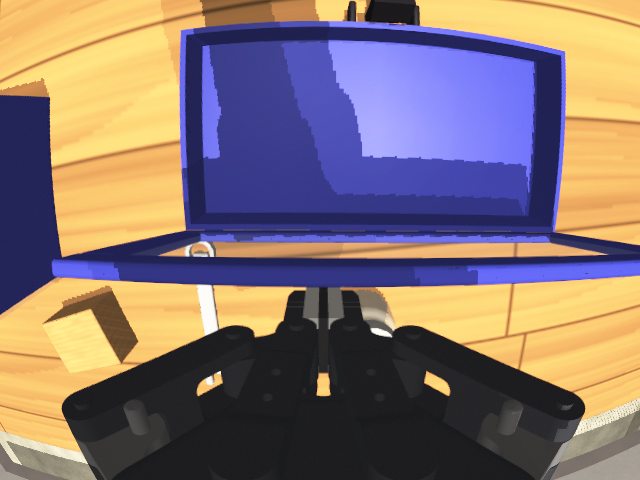

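The fingers are on the outside face of the lid, which is at about 1.4 rad and moving with them. I'll continue along the arc.

{"fn": "step_arm", "kwargs": {"plan": [{"translation": [1.5, 0, 0.2], "twist": 0}, {"translation": [1.45, 0, 0.3], "twist": 0}, {"translation": [1.4, 0, 0.6], "twist": 0}, {"translation": [1.4, 0, 0.7], "twist": 0}, {"translation": [1.25, 0, 0.85], "twist": 0}]}}

```text
t: 37.48
eef_pos: [0.5612, 0.1522, 0.181]
tool_rot: [[-0.996, 0.091, 0.001], [0.091, 0.996, 0.0], [-0.001, 0.0, -1.0]]
force: [0.2, 0.6, 1.3]
width: -0.0002
```

{"fn": "step_arm", "kwargs": {"plan": [{"translation": [1.2, 0, 0.9], "twist": 0}, {"translation": [0.8, 0, 0.8], "twist": 0}, {"translation": [0.8, 0, 0.8], "twist": 0}, {"translation": [0.66, 0, 0.91], "twist": 0}, {"translation": [0.66, 0, 0.91], "twist": 0}]}}

```text
t: 38.1
eef_pos: [0.5195, 0.1559, 0.1368]
tool_rot: [[-0.996, 0.09, 0.0], [0.09, 0.996, -0.0], [-0.0, -0.0, -1.0]]
force: [0.7, -0.4, 0.3]
width: -0.0002
```

Run:
```python
from h import *
go([.5215,.1556,.137],-5.2)
snap('wrist','w25')
```

```text
t 38.1 pos [0.5195 0.1559 0.1368] w -0.0002 F [ 0.7 -0.4  0.3]
yaw now -5.18 delta cm [-0.21 -0.02 -0.02] rows>= 1.0 twist 0.02
```

View pics/w25.png

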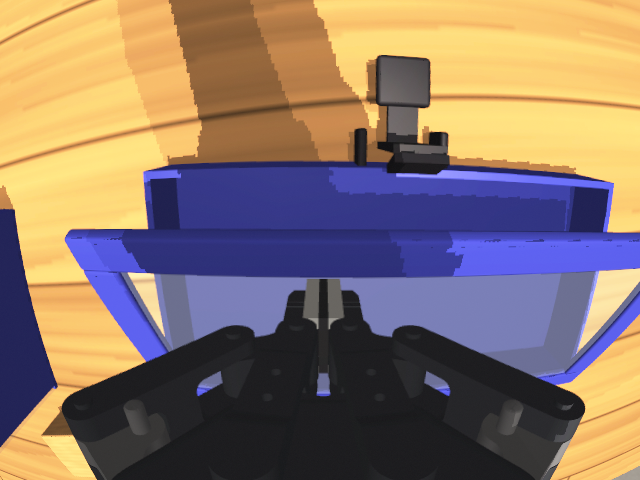

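The lid is at about 0.5 rad, with its front edge at row 240. I'll go on down slowly, moving outward toward the frame.

{"fn": "step_arm", "kwargs": {"plan": [{"translation": [0.8, 0, 0.8], "twist": 0}, {"translation": [0.7, 0, 0.9], "twist": 0}, {"translation": [0.6, 0, 1.0], "twist": 0}, {"translation": [0.5, 0, 1.0], "twist": 0}, {"translation": [0.3, 0, 0.8], "twist": 0}]}}

```text
t: 38.78
eef_pos: [0.4905, 0.1585, 0.0917]
tool_rot: [[-0.996, 0.09, -0.0], [0.09, 0.996, -0.0], [0.0, -0.0, -1.0]]
force: [1.3, 0.1, 0.6]
width: -0.0001
```

{"fn": "step_arm", "kwargs": {"plan": [{"translation": [0.1, 0, 0.5], "twist": 0}, {"translation": [0, 0, 0.3], "twist": 0}, {"translation": [0, 0, 0], "twist": 0}]}}

```text
t: 39.15
eef_pos: [0.4899, 0.1586, 0.0843]
tool_rot: [[-0.996, 0.09, -0.0], [0.09, 0.996, -0.0], [0.0, -0.0, -1.0]]
force: [-0.4, 0.5, 0.7]
width: -0.0002
```

Run:
```python
from h import *
st()
snap('wrist','w26')
```

```text
t 39.15 pos [0.4899 0.1586 0.0843] w -0.0002 F [-0.4  0.5  0.7]
```

View pics/w26.png

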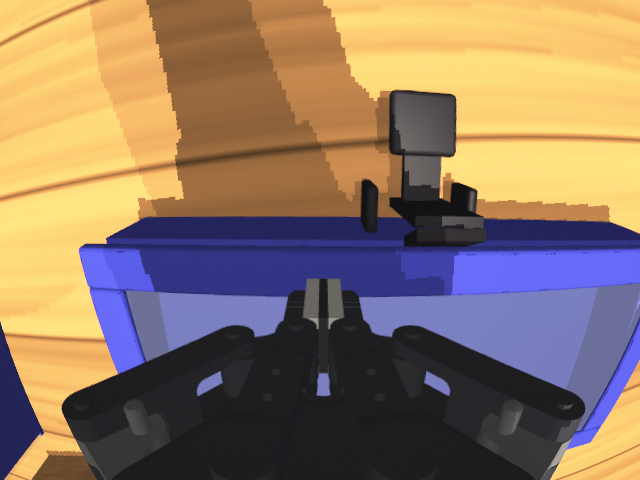

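The lid's front edge is just above the hook, with the tips on its frame. I'll press down slowly.

{"fn": "step_arm", "kwargs": {"plan": [{"translation": [0.3, 0, 0.4], "twist": 0}, {"translation": [0.2, 0, 0.4], "twist": 0}, {"translation": [0, 0, 0.4], "twist": 0}, {"translation": [0, 0, 0.3], "twist": 0}]}}

```text
t: 39.7
eef_pos: [0.4846, 0.1591, 0.069]
tool_rot: [[-0.996, 0.09, -0.001], [0.09, 0.996, -0.0], [0.001, -0.0, -1.0]]
force: [-0.2, 1.1, 1.3]
width: 0.0002
```

{"fn": "step_arm", "kwargs": {"plan": [{"translation": [0, 0, 0.3], "twist": 0}, {"translation": [0, 0, 0], "twist": 0}]}}

```text
t: 39.95
eef_pos: [0.4845, 0.159, 0.0661]
tool_rot: [[-0.996, 0.09, -0.001], [0.09, 0.996, -0.0], [0.001, -0.0, -1.0]]
force: [-0.2, 0.0, 0.2]
width: 0.0
```

Run:
```python
from h import *
st()
snap('wrist','w27')
```

```text
t 39.95 pos [0.4845 0.159  0.0661] w 0.0 F [-0.2  0.   0.2]
```

View pics/w27.png

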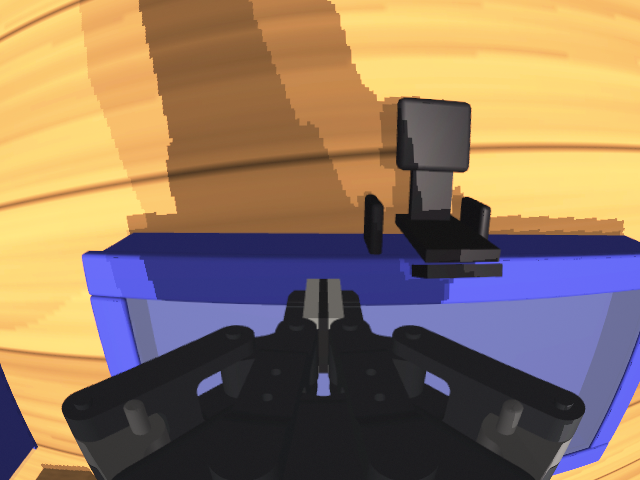

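The hook now overlaps the lid frame at about (457,268), so it appears to be latching. I'll press slightly more to seat it.

{"fn": "step_arm", "kwargs": {"plan": [{"translation": [0, 0, 0.2], "twist": 0}, {"translation": [0, 0, 0.1], "twist": 0}, {"translation": [0, 0, 0], "twist": 0}]}}

```text
t: 40.38
eef_pos: [0.4848, 0.1591, 0.0651]
tool_rot: [[-0.996, 0.091, -0.001], [0.091, 0.996, 0.001], [0.001, 0.001, -1.0]]
force: [-19.3, -5.7, 54.0]
width: 0.0001
```

The lid is solidly bottomed out, at 54 N on the fingertips. I'll back off now.

{"fn": "step_arm", "kwargs": {"plan": [{"translation": [0, 0, -0.4], "twist": 0}, {"translation": [0, 0, -2], "twist": 0}, {"translation": [0, 0, -5], "twist": 0}, {"translation": [0, 0, -6], "twist": 0}, {"translation": [0, 0, -6], "twist": 0}]}}

```text
t: 41.0
eef_pos: [0.4845, 0.1589, 0.2591]
tool_rot: [[-0.996, 0.09, -0.0], [0.09, 0.996, -0.0], [0.0, -0.0, -1.0]]
force: [0.5, 0.5, 0.2]
width: 0.0001
```

{"fn": "step_arm", "kwargs": {"plan": [{"translation": [6, 0, -1], "twist": 0}, {"translation": [6, 0, -1], "twist": 0}, {"translation": [0, 0, 0], "twist": 0}, {"translation": [0, 0, 0], "twist": 0}, {"translation": [0, 0, 0], "twist": 0}]}}

```text
t: 41.62
eef_pos: [0.3661, 0.1697, 0.277]
tool_rot: [[-0.996, 0.091, -0.0], [0.091, 0.996, -0.001], [0.0, -0.001, -1.0]]
force: [-0.4, -0.4, -0.2]
width: 0.0001
```

Run:
```python
from h import *
st()
snap('wrist','w28'); snap('scene','s28'); snap('top','t28')
d=nets.spot_point('lid_edge','wrist')[:2]; print(d,[atz('wrist',*e['position'],.054) for e in d])
```

```text
t 41.62 pos [0.3661 0.1697 0.277 ] w 0.0001 F [-0.4 -0.4 -0.2]
[{'position': [296.6, 371.5], 'p': 0.96}] [array([0.4705, 0.2117, 0.054 ])]
```

View pics/w28.png

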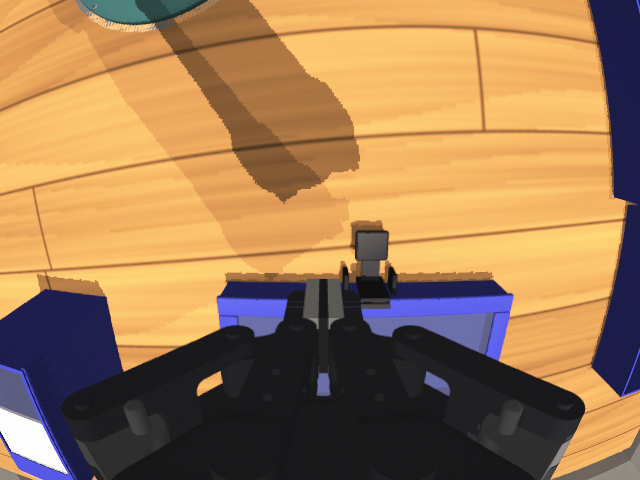

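View pics/s28.png

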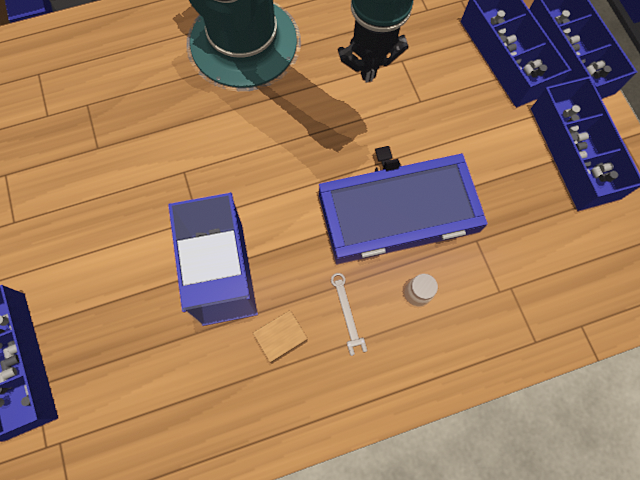

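The lid is shut with its edge at z≈0.054, as expected, and the scene matches the start except that the case is empty. I'll compare it with the first picture, then hand in.

Run:
```python
from h import *
for c,a in (('scene','s28'),('top','t28')):
    i0=cv2.imread(f'pics/{c}0.png').astype(int);i1=cv2.imread(f'pics/{a}.png').astype(int)
    d=np.abs(i0-i1).max(2)>60
    regs={'scene':dict(case=(145,270,310,495),bin=(185,330,160,262),bystand=(270,365,250,445)),'top':dict(case=(195,325,150,320),bin=(175,300,380,475),bystand=(140,215,230,405))}[c]
    for k,(y0,y1,x0,x1) in regs.items(): print(c,k,int(d[y0:y1,x0:x1].sum()))
```

```text
scene case 134
scene bin 2
scene bystand 0
top case 147
top bin 0
top bystand 0
```

Run:
```python
from h import *
i0=cv2.imread('pics/top0.png').astype(int);i1=cv2.imread('pics/t28.png').astype(int)
d=np.abs(i0-i1).max(2)>40; ys,xs=np.nonzero(d[195:325,150:320]); print(np.histogram(ys+195,bins=[195,210,225,240,270,283,300,325])); 
st(); print(bot.job_done())
```

```text
(array([  0,   0,   0,   0,   0,   0, 170]), array([195, 210, 225, 240, 270, 283, 300, 325]))
t 41.83 pos [0.3658 0.1697 0.277 ] w 0.0 F [-0.2 -0.4 -0.3]
the job is handed in; nothing more can be done
None
```

```bash
python3 -c "
import cv2,numpy as np
a=cv2.imread('pics/top0.png')[270:340,190:290];b=cv2.imread('pics/t28.png')[270:340,190:290]
cv2.imwrite('pics/cmp.png',cv2.resize(np.hstack([a,b]),None,fx=4,fy=4))"
```

```text
(no output)
```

View pics/cmp.png

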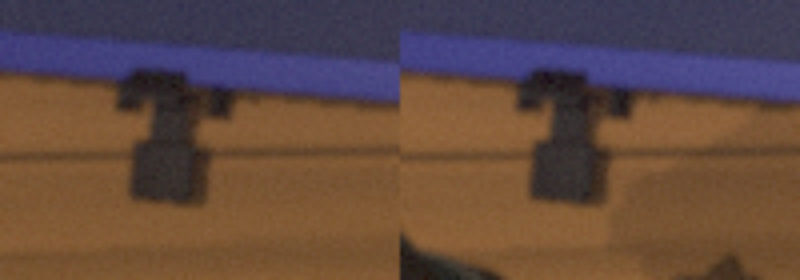

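I did the whole job and handed it in at about 42 s; it reported no verdict. I popped the lid with the button and pinched its edge until it was still. I then pushed all four blocks present through the flap and swung the lid down until it latched.

**What the last checks showed:**
- **Blocks and flap:** after the last drop, the wrist camera showed all four blocks inside the bin and the flap shut. The bin looks the same as at the start in the final pictures.
- **Lid and button:** the lid is shut, with its edge at its starting position, the hook over it and the button back at rest. I read this from the pictures, as the joint angles can't be read directly.
- **Bystanders:** the jar, wrench and carton show no change between the first and last pictures.
- **Robot:** the arm is clear and touching nothing, with force readings near zero.

**What disagreed:**
- **Over-pressing:** my last extra press came after the lid had apparently already latched, and it reached about 54 N at the fingertips. That is far above the suggested 4 to 12 N but under the 120 N wrist limit, and I backed off at once.
- **Picture difference:** the only difference near the button is the arm and its shadow.

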